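Refill the tilt-out capsule bin from the scuttle and hang the scuttle up

ROBOT

A 6-joint arm with a two-finger parallel gripper is mounted at the origin on the work surface. World frame = base frame: x ahead of the robot, y to its left, z up, the work surface at z = 0. Lengths are in m, angles in degrees, forces in N, time in s.
With the tool pointing down it reaches from about 0.4 to 0.825 m from the base axis. Payload 7 kg.
Tool frame: the origin (TCP) lies midway between the tips of the shut fingers; the grasp point (between the pads) lies 19 mm behind it; z points along the fingers, x is the direction in which the jaws open and shut, and the axes are right-handed (so a half turn about z gives the same grasp; the last joint's range is limited). The gripper opens to 88 mm and grips with 3 to 60 N. Pads are 19 mm wide; open, the fingers measure 130 mm over their backs; the gripper's body (78 mm by 193 mm) begins 47 mm behind the grasp point.
Start: joints at [87.324, 20.546, 0.682, 0, -70.136, -16.507], TCP at [0.222, 0.637, 0.203] pointing down, gripper open.
Joint ranges: [-176.03, 176.03], [-82.01, 121.73], [-58.28, 71.71], [-173.87, 95.51], [-174.79, -0.11], [-173.66, 173.66]. Speed limits (degrees/s): [136.94, 136.94, 172.46, 180, 180, 180].

INTERFACE

Orientations are given as [roll, pitch, yaw] about the fixed x, y, z axes, in that order (R = Rz(yaw) Ry(pitch) Rx(roll)).
In Python, from plant import * gives the robot as it stands. The module is installed in compiled form; this text tells all that it offers.
- The arm moves only by the shell command python3 -m pendant 'ROWS' [OPENING]. ROWS is JSON, a list that holds one entry, the list of rows, each a list of 6 numbers: the shift along the world's x, y, z in mm, then the turn, a rotation vector about the world's x, y, z in degrees. A call has 1 to 10 rows; each row is the pose to reach, as a shift and turn from the pose commanded when the call began; what a row does not reach only later rows make up. A row lasts 1/8 s, in which the tool goes at most 62.5 mm and 10.7 degrees, less where a joint would pass 70% of its speed; a pose out of reach is approached as far as the arm can. A call with a gripper value outside its range is refused whole. OPENING is the closure, from -1 (fully open) to 1 (shut), set as the call begins (- or left out, the last holds). The fingers move at their own pace and stop on an object; the grip force is fixed at half the most. Time passes only in rows, so rows that repeat a pose let the fingers close. It gives the time, the measured TCP pose, the force and the opening at its end, in the units of the state.
- get_obs(): the state, without advancing time (a new reading comes with each control period).
- snapshot(name): name is "side" or "top" or "wrist"; returns a dict with "pixels" (384x512x3 uint8, red, green, blue), "depth" (384x512 float32, m along the optical axis (not along the pixel's ray), 0 where there is no reading), "fx", "fy", "cx", "cy" (pixels), "dist" ([k1, k2, p1, p2, k3] as OpenCV has them; the pictures are not rectified), "pose" (4x4, takes a point from camera to world coordinates); the wrist camera has in their place "tool_from_camera" (4x4, takes a point from camera to tool coordinates, whose origin is the TCP and whose axes are the tool frame's). Camera axes: x right, y down, z forward; pixel columns grow to the right and rows downward; lengths in m; the calibration is good to about 2 mm. A picture is of the moment at which its call begins: read the wrist's pose just before it.
- close_job(): hands the job in, once; it reports no verdict.
The state is a dict: "clock": time; "joint_pos": joint angles; "qvel": joint speeds; "tau": joint torques, N m; "tool_pos": TCP position; "orientation": TCP orientation; "force": force on the tool from outside, world axes, zero at the start; "moment": the same for the moment, N m; "opening": finger opening in m.
Only numpy, scipy, OpenCV 4.12 (cv2) and the standard library are available. Lean on these libraries where they do the work, as an engineer would, in place of code of your own. Each camera call takes 0.05 s, during which the arm holds its last target. There are 200 camera calls.

TASK

Pull the white front of the tilt-out bin open as far as it goes, then tip all four coffee capsules from the steel scuttle into the open bin. Leave the bin standing open and hang the empty scuttle by its handle bar on both prongs of the hook stand, without knocking over or shoving the other things on the counter.

Things in the scene. Friction and masses are not known exactly. Their poses are not given: they have to be found in the camera images.
- bin_unit: Tilt-out bin unit, fixed: a light wooden housing 160 mm deep (x), 244 wide (y), 200 high, open on its -x side, where it carries a white front that hinges about a line along y at x = -80, z = 15 mm. Origin: centre of the underside; x from front to back. Bin at its stop: the mouth spans x = -200 to -85, y = -100 to 100 mm; front edge (panel top) 130 mm, back edge 185 mm above the counter.
- bin_front (a joint): Angle (rad) of the bin front and its bucket: 0 shut, growing as the top tilts out to the unit's -x; stop at 0.75; starts at 0 to 0.1. Stiff hinge (friction 0.4 N m; the weight adds up to 0.3 N m, shutting below about 0.5 rad, opening beyond; 4 to 5 N at the handle moves it): it stays about where it is left. Shut, the white panel is 214 mm wide, 165 high, 12 thick, at x = -92 to -80 of the unit.
- bin_pull (a point): Middle of the dark steel handle bar on the bin front: round, 12 mm thick, 110 mm long along y, 46 mm clear of the panel. It turns with the front: its frame is the unit's turned by the joint angle about -y. From the hinge line, in that turned frame, it lies at x = -64, z = 162 mm.
- bin_floor (a point): Centre of the inner floor of the steel bucket behind the front: outer 130 mm deep, 210 wide, walls 5 mm, side and back walls 110 mm high, open at the top. The frame turns with the front (z to the mouth, x to the back wall). From the hinge line, in that turned frame, it lies at x = 65, z = 5 mm.
- scuttle: Loose steel scuttle, 0.28 to 0.46 kg: an open-nosed scoop with an overhead bar. Origin: underside, below the bar; x to the open nose, z up. Floor 4 mm thick from x = -60 to 75 mm, no lip at the nose; 104 mm wide outside, walls 4 mm thick, 50 high (30 in the last 30 mm to the nose). Capsule friction up to 0.63: it must be tipped nose down well over 35 degrees to empty.
- scuttle_bar (a point): Middle of the scuttle's black handle bar, 110 mm above the underside: flat-sided, 16 mm thick along x, 18 high, running along y from -66 to 66 mm (clear between its two 8 mm posts, which rise from the side walls, from -57 to 57). Axes as the scuttle's.
- pod0: One of four equal aluminium coffee capsules (44 mm across the rim, 40 high, tapering to 34 at the foot, 20 g), at the start standing in the scuttle two by two behind one another. Origin: centre of the foot; z to the rim.
- pod1: One of four equal aluminium coffee capsules (44 mm across the rim, 40 high, tapering to 34 at the foot, 20 g), at the start standing in the scuttle two by two behind one another. Origin: centre of the foot; z to the rim.
- pod2: One of four equal aluminium coffee capsules (44 mm across the rim, 40 high, tapering to 34 at the foot, 20 g), at the start standing in the scuttle two by two behind one another. Origin: centre of the foot; z to the rim.
- pod3: One of four equal aluminium coffee capsules (44 mm across the rim, 40 high, tapering to 34 at the foot, 20 g), at the start standing in the scuttle two by two behind one another. Origin: centre of the foot; z to the rim.
- hook: Dark steel hook stand, fixed, two parallel prongs. Origin: on the counter below the hanging place; x from the prongs' free ends to the uprights. Foot plate 8 mm thick, x = -50 to 120, y = +-65 mm. Uprights (12 mm round, 164 high) at x = 100, y = +-34. Prongs (8 mm round, axis 160 mm up, y = +-34) run level from the uprights to x = -22, then turn up to tips at x = -32, top 186 mm up.
- hook_seat (a point): Usual place of the middle of the scuttle's bar when hung: 173 mm above the counter, over the hook's origin, midway between the prongs; bar along the hook's y, nose either way along x.
- milk_jug: Bystander: steel jug with a side handle, 80 mm across, 110 high. Origin: centre of the underside.
- tamper: Bystander: steel tamper standing on its foot, 58 mm across, 88 high. Origin: centre of the underside.
- espresso_cup: Bystander: white cup with a side handle, 68 mm across, 60 high. Origin: centre of the underside.
- syrup: Bystander: amber bottle, 70 mm across, 200 high. Origin: centre of the underside.
- portafilter: Bystander: filter holder lying flat, round head 68 mm across, black handle reaching 180 mm to its -x, 28 high. Origin: under the head's centre.
- cocoa_tin: Bystander: steel tin, 90 mm across, 120 high. Origin: centre of the underside.
Things that resemble listed ones, but are neither listed nor needed, are in the scene too. What is shaped like the scuttle but green is not meant. What is shaped like the hook but turquoise is not meant.

How it is judged (in metres and radians):
On the way, in this order (a step that is already met when the one before it is completed fails the run):
1. the bin front is open to its stop (joint above 0.71) (value of joint bin_front above 0.71 rad), for 0.3 s.
2. all four capsules lie in the open bucket (x of pod0 in the frame of bin_floor between -0.068 and 0.066 m and y of pod0 in the frame of bin_floor between -0.103 and 0.103 m and z of pod0 in the frame of bin_floor between -0.005 and 0.165 m and x of pod1 in the frame of bin_floor between -0.068 and 0.066 m and y of pod1 in the frame of bin_floor between -0.103 and 0.103 m and z of pod1 in the frame of bin_floor between -0.005 and 0.165 m and x of pod2 in the frame of bin_floor between -0.068 and 0.066 m and y of pod2 in the frame of bin_floor between -0.103 and 0.103 m and z of pod2 in the frame of bin_floor between -0.005 and 0.165 m and x of pod3 in the frame of bin_floor between -0.068 and 0.066 m and y of pod3 in the frame of bin_floor between -0.103 and 0.103 m and z of pod3 in the frame of bin_floor between -0.005 and 0.165 m and value of joint bin_front above 0.68 rad), for 0.3 s.
At the end, for the whole second after the job is handed in: Bin open (joint above 0.68); all four capsules in its bucket, under 165 mm above its floor (its front panel top); scuttle hung on both prongs: bar within 30 mm of centre, between tips and uprights, -12 to +20 mm of seat height, over 1 N on the hook, leaning under 0.4 rad; all at rest (all of step 2 and x of scuttle_bar in the frame of hook_seat between -0.045 and 0.095 m and y of scuttle_bar in the frame of hook_seat between -0.03 and 0.03 m and z of scuttle_bar in the frame of hook_seat between -0.012 and 0.02 m and contact force between scuttle and hook above 1 N and angle between scuttle's own z axis and vertical below 0.4 rad and linear speed of each of scuttle, pod0, pod1, pod2, pod3 below 0.05 m/s); the robot touches nothing.
It fails at once if a bystander is shoved more than 40 mm or knocked over (distance of any of milk_jug, tamper, espresso_cup, syrup, portafilter, cocoa_tin from where it was at the start of the episode above 0.04 m or angle between any of milk_jug, tamper, espresso_cup, syrup, portafilter, cocoa_tin's own z axis and vertical above 0.5 rad).
It also fails if it takes over 67 s, if anything falls off the work surface, if the arm or the gripper's body presses on something with over 40 N, if the wrist force passes 120 N, or if a joint passes its speed limit or range.

## Working session

There is one attempt and no reset: what is moved stays moved. The work goes in short steps, Python scripts to look and compute and a shell command to move; the robot and the scene stay as the last step left them, time stands still between calls to the robot, and variables do not carry over. Pictures are saved under pics/ and viewed, about 8 in all and at most 12, crops included, and the job is handed in when it is done.

```bash
mkdir -p pics; cat > h.py <<'E'
from plant import *
import numpy as np, cv2
from scipy.spatial.transform import Rotation as R
def grab(n,f):
    o=get_obs(); s=snapshot(n)
    if n=="wrist":
        T=np.eye(4);T[:3,:3]=R.from_euler('xyz',o['orientation'],degrees=True).as_matrix();T[:3,3]=o['tool_pos']
        s['pose']=T@s['tool_from_camera']
    np.save('pics/'+f+'.npy',s,allow_pickle=True)
    cv2.imwrite('pics/'+f+'.png',s['pixels'][:,:,::-1]); return s
def load(f): return np.load('pics/'+f+'.npy',allow_pickle=True).item()
def cloud(s):
    h,w=s['depth'].shape;u,v=np.meshgrid(np.arange(w),np.arange(h))
    K=np.array([[s['fx'],0,s['cx']],[0,s['fy'],s['cy']],[0,0,1.]])
    p=cv2.undistortPoints(np.stack([u,v],-1).reshape(-1,1,2).astype(float),K,np.array(s['dist'],float)).reshape(h,w,2)
    d=s['depth'][...,None]
    c=np.concatenate([p*d,d],-1)
    return c@s['pose'][:3,:3].T+s['pose'][:3,3]
E
python3 - <<'E'
from h import *
print(get_obs())
a=grab('side','s0');b=grab('top','t0')
im=np.vstack([cv2.imread('pics/t0.png')])
cv2.imwrite('pics/t0b.png',cv2.resize(im,(800,600)))
cv2.imwrite('pics/s0b.png',cv2.resize(cv2.imread('pics/s0.png'),(800,600)))
for s in(a,b): print(s['pose'],s['fx'],s['dist'])
E
```

```text
{'clock': 0.0, 'joint_pos': array([ 8.73252611e+01,  2.05910092e+01,  6.33573214e-01, -2.09732275e-02,
       -7.01361316e+01, -1.65071301e+01]), 'qvel': array([ 0.07661308,  0.03612532, -0.07960839, -0.00426793, -0.03786452,
       -0.0601687 ]), 'tau': array([ 8.00305043e-04, -5.82725143e+01,  2.93046194e+01,  6.99711487e+00,
        7.08613690e-03, -1.62446686e-04]), 'tool_pos': array([0.22162984, 0.63700996, 0.20182333]), 'orientation': array([-1.79992315e+02, -9.53136685e-02, -1.09189018e+02]), 'force': array([-0.06460968,  0.5076378 ,  1.18347991]), 'moment': array([ 0.00240381, -0.05311753, -0.0214404 ]), 'opening': 0.08806811826115682}
[[-0.94615231 -0.24549678  0.21101453  0.21134135]
 [-0.32343655  0.74424713 -0.58436718  0.91612457]
 [-0.0135867  -0.62115017 -0.78357378  1.38940935]
 [ 0.          0.          0.          1.        ]] 393.22722979648006 [-0.0047447  0.         0.         0.         0.       ]
[[ 2.69359426e-02 -9.97028399e-01  7.21721952e-02  4.13996274e-01]
 [-9.99635874e-01 -2.69814867e-02  3.43983148e-04 -2.77007057e-02]
 [ 1.60435216e-03 -7.21551809e-02 -9.97392127e-01  1.68127661e+00]
 [ 0.00000000e+00  0.00000000e+00  0.00000000e+00  1.00000000e+00]] 405.1909279128609 [-0.12978851  0.          0.          0.          0.        ]
```

View pics/t0b.png

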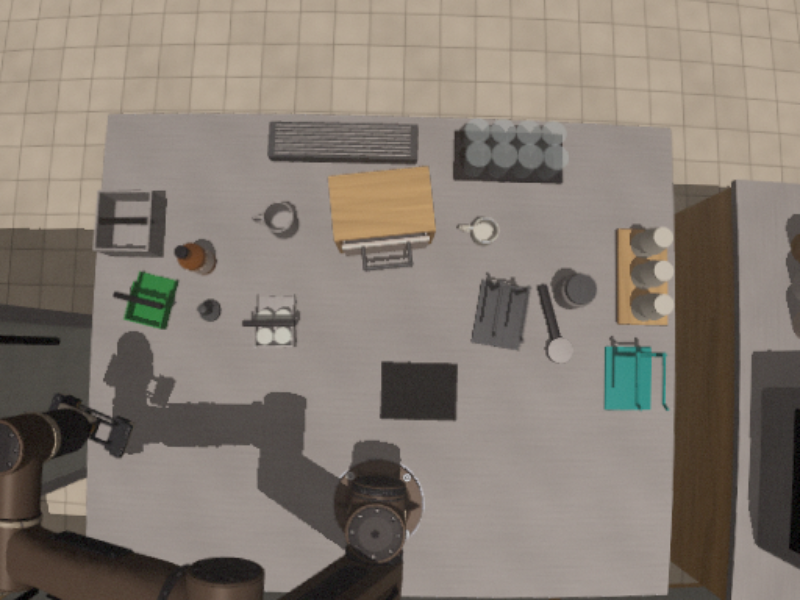

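View pics/s0b.png

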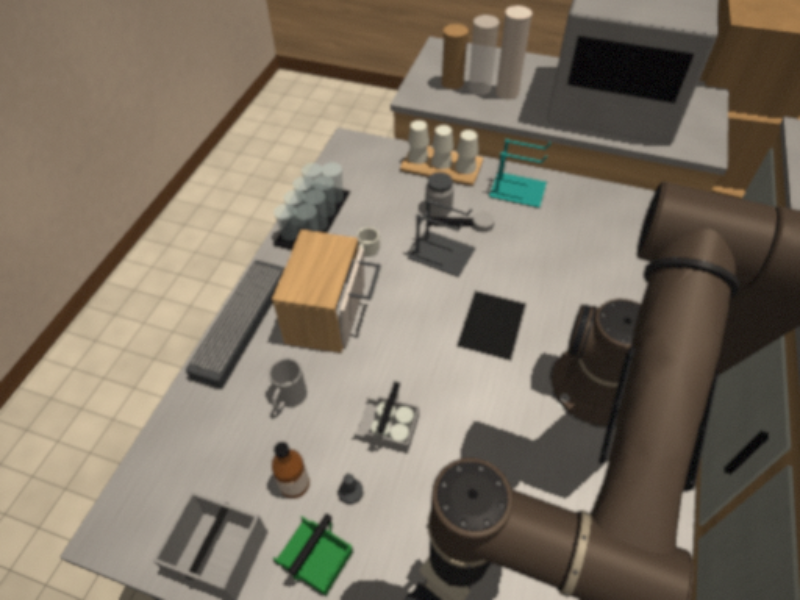

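The top view (800×600) shows the bin unit at (382,205) with its front facing the robot. The scuttle with capsules is at (272,322), the dark hook at (502,310), the jug at (280,218), the tamper at (209,310) and the portafilter at (555,340). In the side view the scuttle is at (390,420) and the hook at (445,240). Next I'll enlarge the parts that matter.

```bash
python3 - <<'E'
from h import *
t=cv2.imread('pics/t0.png');s=cv2.imread('pics/s0.png')
def crop(im,x,y,w,h,k=6):
    return cv2.resize(im[y:y+h,x:x+w],(400,300),interpolation=cv2.INTER_CUBIC)
A=crop(t,145,180,64,48);B=crop(t,290,168,64,48);C=crop(t,200,100,92,69);D=crop(s,220,235,64,48)
cv2.imwrite('pics/c0.png',np.vstack([np.hstack([A,B]),np.hstack([C,D])]))
P=cloud(load('t0'))
# bin top
def stat(m,name):
    q=P[m]; r=cv2.minAreaRect((q[:,:2]*1000).astype(np.float32)); print(name,len(q),np.median(q[:,2]).round(4),r,cv2.boxPoints(r).round(0).tolist())
u,v=np.meshgrid(np.arange(512),np.arange(384))
roi=lambda x0,x1,y0,y1:(u>=x0)&(u<x1)&(v>=y0)&(v<y1)
z=P[...,2]
stat(roi(205,285,100,160)&(z>.19)&(z<.215),'bintop')
stat(roi(205,285,140,180)&(z>.1)&(z<.19),'binfront')
stat(roi(150,200,185,225)&(z>.095)&(z<.13),'bar')
stat(roi(150,200,185,225)&(z>.01)&(z<.085),'scut')
stat(roi(295,345,170,225)&(z>.004)&(z<.02),'hookfoot')
stat(roi(295,345,170,225)&(z>.13)&(z<.2),'prongs')
for n,r in dict(jug=(165,195,125,155),tamper=(122,145,188,206),cup=(290,322,135,160),syr=(110,140,150,178),tin=(350,385,168,200),port=(340,370,180,235)).items():
    stat(roi(*r)&(z>.015),n)
E
```

```text
bintop 2704 0.1981 ((756.8062133789062, 8.797531127929688), (158.57154846191406, 245.42103576660156), 7.549996376037598) [[662.0, 120.0], [694.0, -123.0], [852.0, -102.0], [819.0, 141.0]]
binfront 516 0.1757 ((655.1185302734375, -2.8974838256835938), (109.8066635131836, 243.5355224609375), 2.9768636226654053) [[594.0, 116.0], [607.0, -127.0], [716.0, -122.0], [704.0, 122.0]]
bar 143 0.1162 ((466.9314880371094, 283.5235595703125), (16.04299545288086, 130.88841247558594), 2.133600950241089) [[456.0, 349.0], [461.0, 218.0], [477.0, 218.0], [473.0, 349.0]]
scut 456 0.0416 ((475.37481689453125, 275.91119384765625), (132.02699279785156, 112.69488525390625), 1.9214693307876587) [[408.0, 330.0], [411.0, 217.0], [543.0, 222.0], [539.0, 334.0]]
hookfoot 897 0.0075 ((527.8162231445312, -310.1402587890625), (220.11537170410156, 206.63673400878906), 0.49941906332969666) [[417.0, -208.0], [419.0, -414.0], [639.0, -412.0], [637.0, -206.0]]
prongs 168 0.1619 ((507.8981628417969, -312.33795166015625), (78.323974609375, 141.79718017578125), 82.20386505126953) [[432.0, -342.0], [573.0, -361.0], [583.0,
[... 416 characters left out ...]
89453125, -133.52163696289062), (90.27084350585938, 420.92462158203125), 48.44840621948242) [[414.0, -28.0], [729.0, -307.0], [789.0, -239.0], [474.0, 40.0]]
syr 386 0.1328 ((541.922607421875, 237.8002471923828), (585.1172485351562, 71.14344787597656), 71.20631408691406) [[414.0, -28.0], [481.0, -51.0], [670.0, 503.0], [602.0, 526.0]]
tin 537 0.114 ((481.2718811035156, -289.8511657714844), (89.19953918457031, 533.890380859375), 23.878244400024414) [[332.0, -64.0], [549.0, -552.0], [630.0, -516.0], [414.0, -28.0]]
port 658 0.0265 ((504.0973205566406, -272.5654296875), (476.1457214355469, 213.52523803710938), 86.04810333251953) [[381.0, -503.0], [594.0, -517.0], [627.0, -42.0], [414.0, -28.0]]
```

View pics/c0.png

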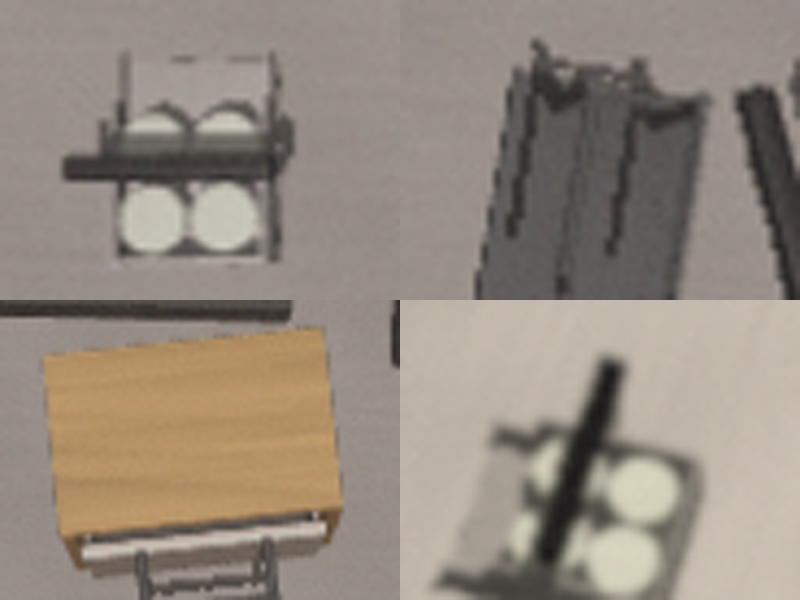

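```bash
python3 - <<'E'
from h import *
P=cloud(load('t0'));z=P[...,2]
u,v=np.meshgrid(np.arange(512),np.arange(384))
roi=lambda x0,x1,y0,y1:(u>=x0)&(u<x1)&(v>=y0)&(v<y1)
a=np.deg2rad(7.55);U=np.array([[np.cos(a),np.sin(a)],[-np.sin(a),np.cos(a)]])
m=roi(205,285,148,180)&(z>.12);q=P[m];l=(q[:,:2]-[.757,.009])@U.T*1000
b=(l[:,0]<-125);print('bar pts');print(np.c_[l[b],q[b,2]*1000].round(0)[::6])
b=(l[:,0]>-120)&(l[:,0]<-82)&(abs(l[:,1])<107);print('panel top',np.percentile(l[b,0],[2,50,98]),np.percentile(q[b,2],[10,50,90]))
m=roi(295,345,170,225)&(z>.13)&(z<.2);q=P[m]*1000
c,s=np.cos(np.deg2rad(-7.7)),np.sin(np.deg2rad(-7.7))
l=(q[:,:2]-[473,-308])@np.array([[c,s],[-s,c]]).T
o=np.argsort(l[:,0]);print('hook');print(np.c_[l[o],q[o,2]].round(0)[::5].tolist())
E
```

```text
bar pts
[[-345.    9. 1681.]
 [-126.  -56.  175.]
 [-133.  -52.  178.]
 [-137.  -51.  176.]
 [-130.   50.  176.]
 [-135.   50.  182.]
 [-137.   54.  176.]
 [-146.  -28.  177.]
 [-149.  -50.  180.]
 [-142.   51.  178.]
 [-146.    6.  178.]
 [-149.  -16.  179.]
 [-151.  -39.  176.]
 [-145.   59.  179.]
 [-147.   36.  179.]
 [-149.   14.  179.]
 [-152.   -8.  181.]
 [-154.  -31.  176.]
 [-149.   59.  186.]
 [-150.   37.  175.]
 [-153.   14.  180.]
 [-155.   -8.  175.]
 [-153.   52.  179.]
 [-155.   30.  178.]]
panel top [-114.44835086  -95.11733415  -86.16395895] [0.14135308 0.1754698  0.18210984]
hook
[[-36.0, -34.0, 181.0], [-31.0, 33.0, 187.0], [-28.0, -36.0, 182.0], [-24.0, 36.0, 177.0], [-17.0, -31.0, 163.0], [-13.0, 38.0, 156.0], [-9.0, -34.0, 159.0], [-5.0, 37.0, 163.0], [-1.0, 34.0, 168.0], [4.0, 33.0, 154.0], [10.0, -31.0, 161.0], [14.0, 39.0, 162.0], [17.0, -32.0, 169.0], [22.0, -33.0, 160.0], [25.0, -32.0, 162.0], [30.0, 34.0, 162.0], [34.0, 35.0, 162.0], [38.0, 31.0, 162.0], [44.0, 37.0, 165.0], [49.0, -36.0, 165.0], [52.0, -35.0, 166.0], [56.0, -35.0, 161.0], [61.0, 30.0, 159.0], [65.0, 31.0, 160.0], [71.0, -32.0, 168.0], [76.0, -36.0, 163.0], [79.0, -35.0, 166.0], [83.0, -35.0, 161.0], [88.0, 31.0, 162.0], [95.0, 36.0, 160.0], [98.0, -29.0, 162.0], [99.0, 33.0, 160.0], [102.0, -30.0, 154.0], [104.0, -30.0, 135.0]]
```

```bash
python3 -m pendant '[[[0,0,40,0,0,0],[0,0,80,0,0,0],[0,0,120,0,0,0],[30,-40,140,0,0,-5],[60,-80,150,0,0,-10],[90,-130,150,0,0,-15],[120,-180,150,0,0,-20],[150,-230,150,0,0,-26],[190,-280,150,0,0,-32],[220,-340,150,0,0,-38]]]' 0.18
```

```text
clock: 1.35
tool_pos: [0.4398, 0.3012, 0.3523]
orientation: [-180.0, -0.0, -147.4]
force: [-0.0, 0.7, 0.1]
opening: 0.0361
```

```bash
python3 -m pendant '[[[30,-40,0,0,0,-5],[60,-90,0,0,0,-10],[90,-140,-10,0,0,-15],[120,-190,-30,0,0,-20],[150,-240,-50,0,0,-25.2],[166,-290,-80,0,0,-25.2],[166,-308,-120,0,0,-25.2],[166,-308,-140,0,0,-25.2],[166,-308,-140,0,0,-25.2]]]' 0.18; python3 - <<'E'
from h import *
s=grab('wrist','w1');t=grab('side','s1')
cv2.imwrite('pics/v1.png',np.hstack([cv2.resize(s['pixels'],(400,300)),cv2.resize(t['pixels'][100:340,120:440],(400,300))])[:,:,::-1])
E
```

```text
clock: 2.48
tool_pos: [0.6038, -0.0057, 0.2108]
orientation: [-180.0, -0.2, -172.4]
force: [0.2, 0.3, 0.1]
opening: 0.0358
```

View pics/v1.png

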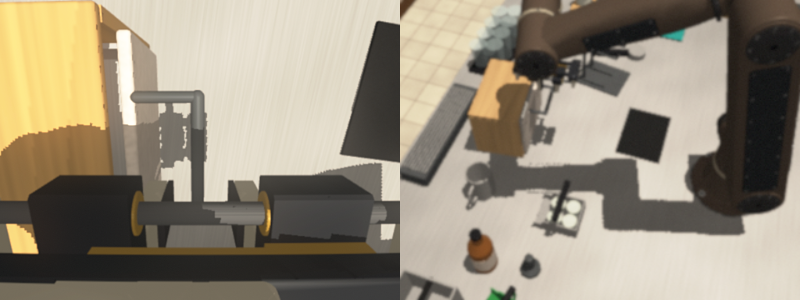

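The wrist view shows the handle bar at (198,150), about midway between the finger pads at (160,200) and (235,200). I'll go down and grip it.

```bash
python3 -m pendant '[[[0,0,-20,0,0,0],[0,0,-40,0,0,0],[0,0,-57,0,0,0],[0,0,-57,0,0,0],[0,0,-57,0,0,0]]]' 0.18;  python3 -m pendant '[[[0,0,0,0,0,0],[0,0,0,0,0,0],[0,0,0,0,0,0],[0,0,0,0,0,0]]]' 1
python3 - <<'E'
from h import *
o=get_obs();p=o['tool_pos']*1000
a=np.deg2rad(7.55);ux=np.array([np.cos(a),np.sin(a),0]);uy=np.array([-np.sin(a),np.cos(a),0])
H=np.array([757,9,15])-80*ux
for k in np.linspace(.08,.73,9):
    for f in (1,.7):   # bar path; tool turn f*k
        bar=np.array([0,0,19])+p
        Rb=R.from_rotvec(-uy*k).as_matrix(); nb=H+Rb@(bar-H)
        Rt=R.from_rotvec(-uy*k*f).as_matrix(); tcp=nb+Rt@[0,0,-19]
        print(round(k,3),f,(tcp-p).round(1),np.rad2deg(-uy*k*f).round(1))
E
```

```text
clock: 3.2
tool_pos: [0.6057, -0.0049, 0.1568]
orientation: [-180.0, 0.1, -172.4]
force: [1.4, 0.0, -0.4]
opening: 0.0359
clock: 3.7
tool_pos: [0.6062, -0.0049, 0.1564]
orientation: [-180.0, 0.1, -172.4]
force: [2.2, 0.4, 2.2]
opening: 0.0027
0.08 1 [-11.   -1.5  -6.2] [ 0.6 -4.5 -0. ]
0.08 0.7 [-11.4  -1.5  -6.2] [ 0.4 -3.2 -0. ]
0.161 1 [-21.6  -2.9 -13.3] [ 1.2 -9.2 -0. ]
0.161 0.7 [-22.5  -3.  -13.4] [ 0.8 -6.4 -0. ]
0.242 1 [-31.6  -4.2 -21.3] [  1.8 -13.8  -0. ]
0.242 0.7 [-32.9  -4.4 -21.5] [ 1.3 -9.6 -0. ]
0.324 1 [-40.9  -5.4 -30. ] [  2.4 -18.4  -0. ]
0.324 0.7 [-42.7  -5.7 -30.5] [  1.7 -12.9  -0. ]
0.405 1 [-49.5  -6.6 -39.5] [  3. -23.  -0.]
0.405 0.7 [-51.7  -6.8 -40.3] [  2.1 -16.1  -0. ]
0.486 1 [-57.3  -7.6 -49.7] [  3.7 -27.6  -0. ]
0.486 0.7 [-59.8  -7.9 -50.8] [  2.6 -19.3  -0. ]
0.568 1 [-64.3  -8.5 -60.5] [  4.3 -32.2  -0. ]
0.568 0.7 [-67.1  -8.9 -62. ] [  3.  -22.6  -0. ]
0.649 1 [-70.4  -9.3 -71.8] [  4.9 -36.8  -0. ]
0.649 0.7 [-73.5  -9.7 -73.8] [  3.4 -25.8  -0. ]
0.73 1 [-75.5 -10.  -83.6] [  5.5 -41.5  -0. ]
0.73 0.7 [-78.8 -10.4 -86. ] [  3.8 -29.   -0. ]
```

```bash
python3 -m pendant '[[[0,0,0,0,0,0],[0,0,0,0,0,0]]]' ; python3 - <<'E'
from h import *
s=load('w1');P=cloud(s)
for v in (130,160,190,220,250): print(v,[ (P[v,u]*1000).round(0).tolist() for u in (245,250,254,258,262)])
s=grab('wrist','w2');t=grab('side','s2')
cv2.imwrite('pics/v2.png',np.hstack([cv2.resize(s['pixels'],(400,300)),cv2.resize(t['pixels'][110:200,160:280],(400,300))])[:,:,::-1])
E
```

```text
clock: 3.95
tool_pos: [0.6059, -0.005, 0.1566]
orientation: [-180.0, 0.1, -172.4]
force: [2.3, -0.7, 5.2]
opening: 0.0003
130 [[619.0, -62.0, 178.0], [616.0, -63.0, 179.0], [613.0, -63.0, 179.0], [610.0, -63.0, 178.0], [603.0, -53.0, -1.0]]
160 [[616.0, -43.0, 177.0], [613.0, -43.0, 178.0], [610.0, -44.0, 179.0], [608.0, -44.0, 178.0], [598.0, -18.0, -1.0]]
190 [[614.0, -22.0, 177.0], [610.0, -23.0, 179.0], [608.0, -24.0, 180.0], [605.0, -24.0, 178.0], [593.0, 19.0, -1.0]]
220 [[611.0, -1.0, 176.0], [608.0, -2.0, 179.0], [605.0, -2.0, 180.0], [602.0, -2.0, 178.0], [588.0, 58.0, -0.0]]
250 [[608.0, 22.0, 176.0], [605.0, 20.0, 180.0], [602.0, 21.0, 178.0], [599.0, 21.0, 177.0], [582.0, 99.0, -1.0]]
```

View pics/v2.png

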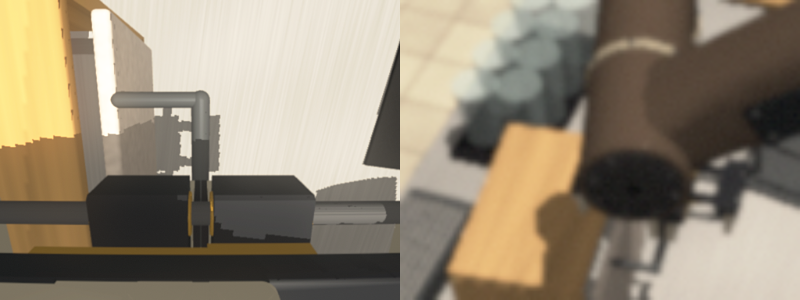

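```bash
python3 - <<'E'
from h import *
s=load('w2');P=cloud(s)
for v in (140,180,200,215,230,245,260,280,300): print(v,[ (P[v,u]*1000).round(0).astype(int).tolist() for u in (230,243,249,254,258,262,266,272,285)])
cv2.imwrite('pics/v3.png',cv2.resize(s['pixels'][100:325,170:370],(800,600)[:1]+(800*225//200,)if 0 else (640,600),interpolation=cv2.INTER_CUBIC)[:,:,::-1])
E
```

```text
140 [[639, -41, -1], [626, -43, 0], [617, -60, 177], [615, -61, 179], [613, -61, 179], [611, -61, 177], [609, -61, 176], [596, -47, -1], [583, -49, -1]]
180 [[634, 1, -1], [620, -1, -2], [614, -40, 178], [612, -41, 178], [610, -41, 178], [608, -42, 179], [606, -41, 175], [590, -6, 0], [576, -7, 0]]
200 [[632, 23, 0], [618, 21, -1], [613, -30, 178], [611, -31, 179], [609, -31, 178], [607, -31, 178], [604, -31, 176], [587, 16, -1], [573, 15, -1]]
215 [[630, 40, -2], [615, 38, -2], [612, -22, 178], [610, -23, 178], [608, -23, 180], [605, -23, 177], [603, -22, 174], [584, 34, -2], [570, 32, -1]]
230 [[618, -43, 256], [613, 55, -1], [611, -14, 178], [608, -15, 179], [606, -15, 179], [604, -15, 177], [602, -15, 177], [607, -44, 255], [603, -45, 255]]
245 [[617, -43, 265], [614, -40, 258], [611, -14, 197], [608, -15, 199], [606, -15, 198], [605, -16, 199], [603, -15, 197], [606, -42, 259], [604, -45, 265]]
260 [[617, -41, 269], [614, -38, 263], [612, -36, 259], [611, -37, 260], [610, -37, 259], [608, -37, 259], [607, -37, 259], [606, -40, 264], [604, -43, 269]]
280 [[616, -36, 269], [613, -35, 266], [611, -33, 263], [610, -33, 263], [609, -33, 263], [608, -33, 262], [607, -34, 263], [606, -36, 266], [603, -37, 269]]
300 [[615, -31, 270], [612, -29, 265], [608, -3, 225], [606, -3, 225], [605, -4, 227], [603, -4, 226], [602, -4, 225], [605, -30, 265], [602, -32, 269]]
```

View pics/v3.png

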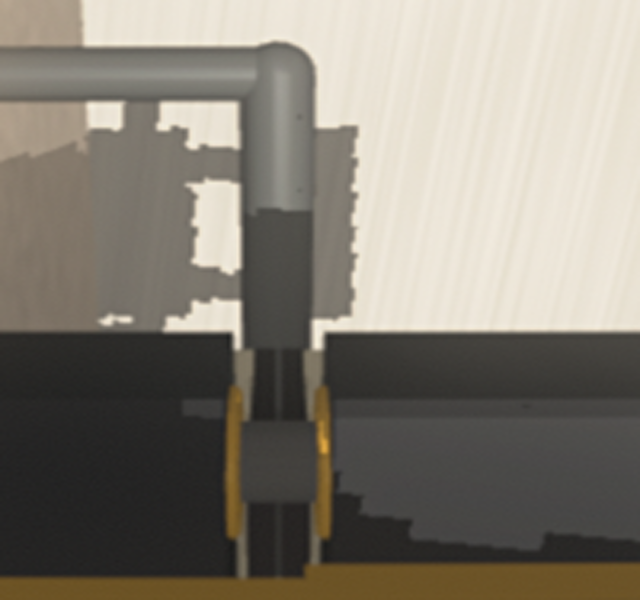

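The enlarged crop shows the bar at (280,300) held between the pale pad edges at x = 243 and 315. They are about one bar width apart, so it looks gripped even though the opening reads about 0. I'll pull a little and check the force.

```bash
python3 -m pendant '[[[-5,-0.7,-3,0.3,-2.2,0],[-11,-1.5,-6,0.6,-4.5,0],[-16,-2.2,-10,0.9,-6.8,0],[-21.6,-2.9,-13.3,1.2,-9.2,0],[-21.6,-2.9,-13.3,1.2,-9.2,0]]]'
```

```text
clock: 4.68
tool_pos: [0.5817, -0.0083, 0.1423]
orientation: [-180.0, 9.2, -172.4]
force: [-1.9, 0.8, 3.2]
opening: 0.0002
```

```bash
python3 - <<'E'
from h import *
s=grab('wrist','w3');P=cloud(s)
for v in (140,180,215,230): 
    r=P[v,235:280]*1000; m=(r[:,2]>120)&(r[:,2]<200); print(v,r[m].mean(0).round(1),r[m][:,0].min(),r[m][:,0].max(),r[m][:,2].max())
t=grab('side','s3');
b=load('s1');
cv2.imwrite('pics/v4.png',np.hstack([cv2.resize(s['pixels'][60:324,150:370],(400,480),interpolation=cv2.INTER_CUBIC),cv2.resize(t['pixels'][110:230,190:290],(400,480),interpolation=cv2.INTER_CUBIC)])[:,:,::-1])
E
```

```text
140 [587.1 -64.2 163.4] 581.9874065631872 593.1545154024167 165.51781752671923
180 [584.2 -44.5 163.2] 579.2438993983986 590.1184243124868 165.41983680154485
215 [582.  -26.2 163.5] 576.9744365836581 587.8138213818105 165.32538611130258
230 [581.  -17.9 163.3] 575.7710696327749 586.7426591446906 165.0388285324033
```

View pics/v4.png

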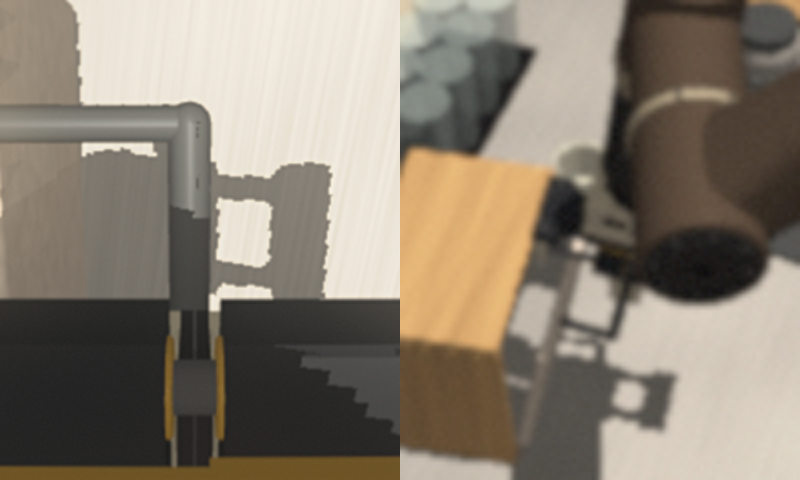

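The crop shows the front tilting out with the bar still in the fingers. The bar moved from x ≈ 608 to 582 mm. I'll continue along the arc.

```bash
python3 -m pendant '[[[-10,-1.3,-8,0.6,-4.6,0],[-19.3,-2.5,-16.7,1.2,-9.2,0],[-27.9,-3.7,-26.2,1.8,-13.8,0],[-35.7,-4.7,-36.4,2.5,-18.4,0],[-42.7,-5.6,-47.2,3.1,-23,0],[-48.8,-6.4,-58.5,3.7,-27.6,0],[-48.8,-6.4,-58.5,3.7,-27.6,0],[-48.8,-6.4,-58.5,3.7,-27.6,0]]]'
```

```text
clock: 5.78
tool_pos: [0.5307, -0.0451, 0.1136]
orientation: [175.6, 34.3, -172.2]
force: [-0.9, -1.0, -0.6]
opening: 0.0001
```

```bash
python3 -m pendant '[[[-3,-0.4,-6,0.3,-2.5,0],[-5,-0.7,-12,0.6,-4.6,0],[-5,-0.7,-12,0.6,-4.6,0],[-6,-0.8,-15,0.6,-5.5,0],[-6,-0.8,-15,0.6,-5.5,0],[-6,-0.8,-15,0.6,-5.5,0]]]'
```

```text
clock: 6.52
tool_pos: [0.5057, -0.0521, 0.1218]
orientation: [174.9, 38.2, -171.9]
force: [0.3, -0.0, -0.2]
opening: 0.0005
```

```bash
python3 - <<'E'
from h import *
print(get_obs()['joint_pos'].round(1))
t=grab('side','s4');s=grab('top','t4')
P=cloud(s);u,v=np.meshgrid(np.arange(512),np.arange(384))
cv2.imwrite('pics/v5.png',np.hstack([cv2.resize(s['pixels'][90:210,190:290],(400,480),interpolation=cv2.INTER_CUBIC),cv2.resize(t['pixels'][110:230,190:290],(400,480),interpolation=cv2.INTER_CUBIC)])[:,:,::-1])
E
```

```text
[ 16.3  -6.8 -58.2   1.1  -0.2  -7.5]
```

View pics/v5.png

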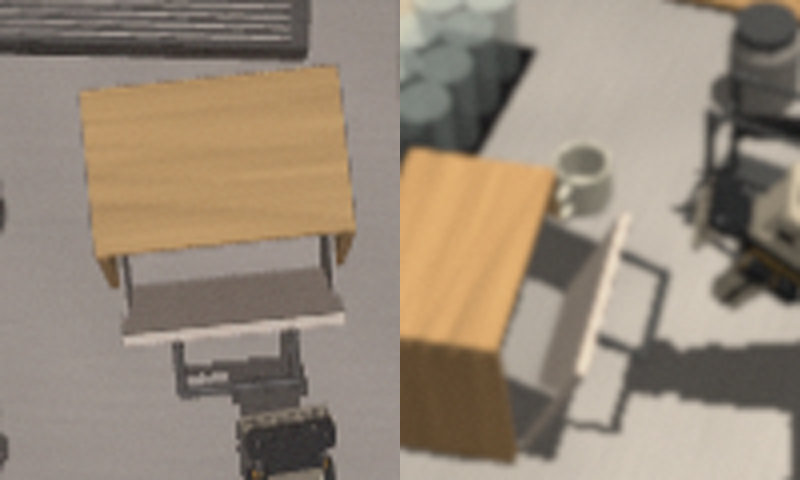

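The views show the bin front about half open (bar at (240,385) in the left half). The fingers are now on the robot's side of the bar. Joints 3 and 5 are at their limits, so the tilted pose was out of reach and the grip slipped off. I'll retreat upwards to a vertical tool and push the panel out from inside.

```bash
python3 -m pendant '[[[-10,0,30,-0.5,4,0],[-10,0,60,-1.3,10,0],[-10,0,100,-2.6,20,0],[-10,0,140,-3.9,30,0],[0,0,180,-5.5,42.3,0],[0,0,200,-5.5,42.3,0],[0,0,200,-5.5,42.3,0]]]' 1
python3 - <<'E'
from h import *
o=get_obs();print(o['joint_pos'].round(2),o['tool_pos'].round(4),o['orientation'].round(1))
s=grab('top','t5');P=cloud(s)
u,v=np.meshgrid(np.arange(512),np.arange(384))
a=np.deg2rad(7.55);U=np.array([[np.cos(a),np.sin(a)],[-np.sin(a),np.cos(a)]])
m=(u>205)&(u<285)&(v>148)&(v<190)&(P[...,2]<.19);q=P[m];l=np.c_[(q[:,:2]-[.757,.009])@U.T*1000,q[:,2]*1000]
for y0 in (-95,-80,-70,-60,70,80,90):
    b=(abs(l[:,1]-y0)<4)&(l[:,2]>60)&(l[:,0]<-90);w=l[b];w=w[np.argsort(w[:,0])]; print(y0,w[:14:2].round(0).tolist())
E
```

```text
clock: 7.5
tool_pos: [0.5077, -0.0525, 0.3216]
orientation: [174.5, -4.5, -172.1]
force: [0.3, -0.3, -0.7]
opening: 0.0006
[ 11.28   5.65  -1.54  -5.74 -87.    -3.13] [ 0.5077 -0.0525  0.3216] [ 174.5   -4.5 -172.1]
-95 []
-80 []
-70 []
-60 []
70 []
80 []
90 []
```

```bash
cat >> h.py <<'E'
def turn(rpy_to,rpy_from=None):
    if rpy_from is None: rpy_from=get_obs()['orientation']
    return (R.from_euler('xyz',rpy_to,degrees=True)*R.from_euler('xyz',rpy_from,degrees=True).inv()).as_rotvec(degrees=True).round(2)
E
python3 - <<'E'
from h import *
print(turn([180,0,-82.45]),turn([180,0,-172.1]))
P=cloud(load('t4'))
a=np.deg2rad(7.55);U=np.array([[np.cos(a),np.sin(a)],[-np.sin(a),np.cos(a)]])
q=P[140:185,205:290].reshape(-1,3)
l=np.c_[(q[:,:2]-[.757,.009])@U.T*1000,q[:,2]*1000]
for y0 in (-90,-70,70,90):
    w=l[(abs(l[:,1]-y0)<5)&(l[:,2]>40)&(l[:,2]<195)]; w=w[np.argsort(w[:,0])]; print(y0,w[:16:2].round(0).astype(int).tolist())
E
```

```text
[ 0.26 -7.88 89.78] [-4.84 -5.2   0.25]
-90 [[-158, -91, 159], [-154, -88, 166], [-151, -92, 163], [-145, -93, 150], [-144, -86, 149], [-140, -87, 142], [-135, -88, 133], [-129, -93, 117]]
-70 [[-160, -72, 160], [-155, -73, 155], [-154, -65, 153], [-151, -69, 157], [-147, -74, 153], [-147, -66, 154], [-142, -71, 143], [-137, -68, 139]]
70 [[-160, 69, 154], [-156, 72, 159], [-153, 68, 160], [-148, 71, 156], [-143, 68, 144], [-138, 68, 135], [-133, 68, 124], [-127, 68, 113]]
90 [[-158, 87, 162], [-155, 87, 162], [-153, 95, 156], [-151, 87, 161], [-147, 86, 157], [-144, 95, 147], [-140, 87, 139], [-136, 87, 133]]
```

```bash
python3 -m pendant '[[[10,5,0,0,-0.9,10],[30,10,0,0.1,-1.8,20],[60,20,0,0.1,-2.6,30],[90,30,0,0.1,-3.5,40],[110,40,0,0.1,-4.4,50],[132,46,0,0.2,-5.3,60],[132,46,-20,0.2,-6.1,70],[132,46,-50,0.2,-7,80],[132,46,-90,0.26,-7.88,89.78],[132,46,-100,0.26,-7.88,89.78]]]' 1
python3 -m pendant '[[[0,0,0,0,0,0],[0,0,0,0,0,0]]]'
python3 - <<'E'
from h import *
o=get_obs();print(o['joint_pos'].round(2),turn([180,0,-82.45]))
p=o['tool_pos']*1000
for x,z in((-118,150),(-125,140),(-146,126),(-162,114)): print((np.array([757+.9913*x,9+.1314*x,z])-p).round(1))
E
```

```text
clock: 8.8
tool_pos: [0.6345, -0.0068, 0.2191]
orientation: [179.7, 0.0, -82.5]
force: [-0.2, 0.7, 1.0]
opening: 0.0004
clock: 9.05
tool_pos: [0.638, -0.0064, 0.2235]
orientation: [-179.9, 0.0, -82.5]
force: [0.6, 1.1, -0.1]
opening: 0.0001
[ 1.690e+01  1.635e+01 -2.610e+00 -3.000e-02 -7.092e+01  8.060e+01] [-0.06  0.11  0.07]
[  2.   -0.1 -73.5]
[ -5.   -1.  -83.5]
[-25.8  -3.8 -97.5]
[ -41.6   -5.9 -109.5]
```

```bash
python3 -m pendant '[[[2,0,-30,0,0,0],[2,0,-60,0,0,0],[2,0,-73,0,0,0],[-5,-1,-83,0,0,0],[-10,-1.6,-86,0,0,0],[-16,-2.5,-90,0,0,0],[-21,-3.1,-94,0,0,0],[-26,-3.8,-97,0,0,0],[-26,-3.8,-97,0,0,0]]]' 1;python3 -m pendant '[[[-4,-0.5,-3,0,0,0],[-8,-1,-6,0,0,0],[-12,-1.6,-9,0,0,0],[-16,-2.1,-12,0,0,0],[-16,-2.1,-12,0,0,0]]]'
```

```text
clock: 10.18
tool_pos: [0.6109, -0.0102, 0.125]
orientation: [180.0, 0.1, -82.4]
force: [0.5, 0.1, 1.8]
opening: 0.0005
clock: 10.8
tool_pos: [0.5942, -0.0124, 0.1121]
orientation: [179.9, 0.1, -82.4]
force: [-0.0, 0.2, -0.1]
opening: 0.0008
```

```bash
python3 -m pendant '[[[-3,-0.4,0,0,0,0],[-6,-0.8,0,0,0,0],[-6,-0.8,0,0,0,0]]]'; python3 -m pendant '[[[-4,-0.5,0,0,0,0],[-4,-0.5,0,0,0,0]]]'
python3 - <<'E'
from h import *
P=cloud(grab('top','t6'))
a=np.deg2rad(7.55);U=np.array([[np.cos(a),np.sin(a)],[-np.sin(a),np.cos(a)]])
q=P[140:195,205:290].reshape(-1,3)
l=np.c_[(q[:,:2]-[.757,.009])@U.T*1000,q[:,2]*1000]
for y0 in (-90,-70,70,90):
    w=l[(abs(l[:,1]-y0)<5)&(l[:,2]>40)&(l[:,2]<195)&(l[:,0]>-260)]; w=w[np.argsort(w[:,0])]; print(y0,w[:24:3].round(0).astype(int).tolist())
E
```

```text
clock: 11.18
tool_pos: [0.589, -0.013, 0.1128]
orientation: [180.0, 0.1, -82.4]
force: [1.3, 0.6, 0.0]
opening: 0.0008
clock: 11.42
tool_pos: [0.5847, -0.0137, 0.1127]
orientation: [180.0, 0.1, -82.4]
force: [1.1, 0.8, 0.1]
opening: 0.0005
-90 [[-101, -91, 43], [-76, -91, 194]]
-70 [[-175, -72, 129], [-165, -70, 111], [-161, -66, 113], [-151, -72, 95], [-147, -68, 93], [-138, -73, 84], [-113, -73, 52], [-74, -73, 195]]
70 [[-73, 73, 193], [-46, 74, 192]]
90 [[-77, 93, 184], [-41, 85, 192], [-34, 92, 194]]
```

```bash
python3 - <<'E'
from h import *
a=np.deg2rad(7.55);U=np.array([[np.cos(a),np.sin(a)],[-np.sin(a),np.cos(a)]])
for n in('side','top'):
    P=cloud(grab(n,n+'7')).reshape(-1,3)
    l=np.c_[(P[:,:2]-[.757,.009])@U.T*1000,P[:,2]*1000]
    w=l[(abs(l[:,1])<112)&(l[:,2]>30)&(l[:,2]<150)&(l[:,0]>-300)&(l[:,0]<-195)]; w=w[np.argsort(w[:,0])]
    print(n,len(w),w[:60:3].round(0).astype(int).tolist())
    for x0 in (-110,-130,-150,-160,-170,-180,-190,-200):
        b=l[(abs(l[:,1])>45)&(abs(l[:,1])<95)&(abs(l[:,0]-x0)<3)&(l[:,2]>25)&(l[:,2]<185)]; print(x0,len(b),np.median(b[:,2]) if len(b) else '')
E
```

```text
side 115 [[-240, -15, 98], [-240, 28, 99], [-240, 26, 103], [-239, -43, 104], [-238, -24, 99], [-238, 17, 98], [-237, 36, 103], [-237, 56, 107], [-237, 12, 97], [-236, 6, 97], [-236, 28, 98], [-235, 47, 102], [-235, 0, 103], [-234, 60, 106], [-233, -29, 98], [-233, -53, 96], [-232, -57, 98], [-232, 29, 105], [-231, -19, 97], [-231, 1, 103]]
-110 1 52.1666818731199
-130 6 72.15873210967516
-150 13 95.57297828964262
-160 11 107.77632650763236
-170 11 120.30444365862603
-180 8 134.35459767685276
-190 17 136.36068450627727
-200 5 128.05753181913903
top 141 [[-238, -27, 99], [-238, 52, 100], [-238, -19, 103], [-237, -15, 102], [-237, -50, 102], [-237, -46, 100], [-236, 32, 101], [-236, 40, 111], [-236, -3, 94], [-235, -31, 103], [-235, 48, 105], [-234, -23, 105], [-234, 16, 104], [-234, -59, 99], [-233, -51, 102], [-233, 24, 100], [-233, -15, 91], [-232, -43, 102], [-232, -39, 99], [-231, -35, 100]]
-110 2 48.707613720012645
-130 0 
-150 4 98.5529150350558
-160 5 111.41022867157835
-170 7 120.03384421334661
-180 4 130.93302335078693
-190 0 
-200 9 129.7840824980947
```

```bash
python3 - <<'E'
from h import *
t=load('side7');s=load('top7');w=grab('wrist','w7')
cv2.imwrite('pics/v6.png',np.hstack([cv2.resize(s['pixels'][140:200,215:275],(266,400),interpolation=cv2.INTER_CUBIC),cv2.resize(t['pixels'][130:220,190:270],(266,400),interpolation=cv2.INTER_CUBIC),cv2.resize(w['pixels'][60:],(266,400))])[:,:,::-1])
E
```

```text
(no output)
```

View pics/v6.png

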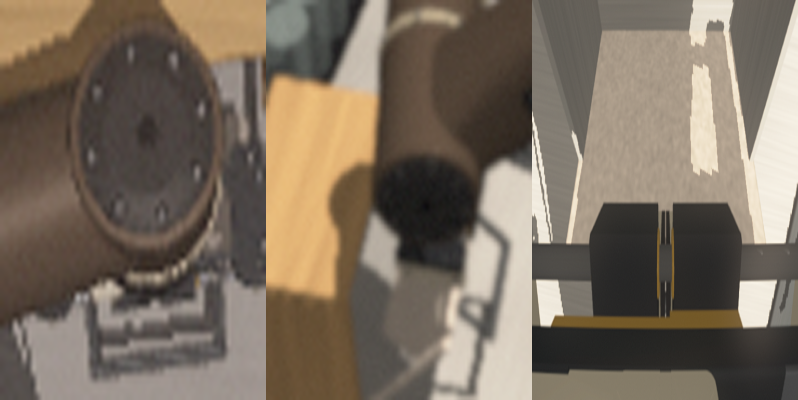

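The wrist view shows the shut fingers looking the same as when they were supposedly on the bar, so they were never gripping it. The tips may sit higher than I assumed, and I'll check that in the depth data.

```bash
python3 - <<'E'
from h import *
for f in('w2','w7'):
    s=load(f);T=s['pose']@np.linalg.inv(s['tool_from_camera']);Pt=(cloud(s)-T[:3,3])@T[:3,:3]*1000
    for u in (252,262): print(f,u,[(v,*Pt[v,u].round(0).astype(int).tolist()) for v in range(222,300,5)])
    if f=='w7': print('cam',(s['tool_from_camera'][:3,3]*1000).round(0),s['tool_from_camera'][:3,2].round(2))
E
```

```text
w2 252 [(222, -2, -14, -22), (227, -2, -11, -21), (232, -2, -10, -25), (237, -2, -10, -32), (242, -2, -10, -39), (247, -2, -10, -44), (252, -2, -10, -49), (257, -2, -10, -55), (262, -1, -33, -104), (267, -1, -31, -104), (272, -1, -30, -105), (277, -1, -29, -106), (282, -1, -27, -105), (287, -1, -26, -106), (292, -2, -2, -69), (297, -2, 0, -69)]
w2 262 [(222, 3, -14, -22), (227, 3, -11, -21), (232, 3, -10, -26), (237, 3, -10, -33), (242, 3, -10, -38), (247, 3, -10, -44), (252, 2, -10, -49), (257, 2, -10, -55), (262, 2, -32, -104), (267, 2, -31, -105), (272, 1, -30, -106), (277, 1, -29, -106), (282, 1, -28, -107), (287, 2, -26, -105), (292, 2, -3, -70), (297, 2, 0, -69)]
w7 252 [(222, -2, -7, -3), (227, -2, -5, -5), (232, -2, -10, -26), (237, -2, -10, -32), (242, -2, -10, -39), (247, -2, -10, -44), (252, -2, -9, -49), (257, -1, -9, -54), (262, -1, -32, -103), (267, -1, -31, -105), (272, -1, -30, -106), (277, -1, -29, -106), (282, -1, -27, -106), (287, -1, -25, -105), (292, -1, -1, -68), (297, -1, 0, -69)]
w7 262 [(222, 4, -7, -3), (227, 4, -5, -5), (232, 3, -10, -26), (237, 3, -9, -31), (242, 3, -9, -37), (247, 3, -9, -43), (252, 3, -10, -50), (257, 3, -10, -54), (262, 2, -32, -103), (267, 2, -31, -104), (272, 2, -30, -105), (277, 2, -29, -106), (282, 2, -27, -106), (287, 2, -25, -105), (292, 3, -2, -70), (297, 3, 0, -69)]
cam [   1.  -70. -181.] [-0.    0.26  0.97]
```

```bash
python3 - <<'E'
from h import *
for f in('w1','w7'):
    s=load(f);T=s['pose']@np.linalg.inv(s['tool_from_camera']);Pt=(cloud(s)-T[:3,3])@T[:3,:3]*1000
    m=(abs(Pt[...,0])<45)&(abs(Pt[...,1])<16)&(Pt[...,2]>-66)&(Pt[...,2]<8)
    vv,uu=np.nonzero(m)
    q=Pt[m]
    for z0 in range(-65,6,5):
        k=abs(q[:,2]-z0)<2.5
        if k.sum(): print(f,z0,k.sum(),'x',np.percentile(q[k,0],[2,25,50,75,98]).round(0),'y',q[k,1].min().round(0),q[k,1].max().round(0))
E
```

```text
w1 -65 55 x [-18. -18. -18.  18.  18.] y -2.0 9.0
w1 -60 79 x [-29. -18.  18.  18.  27.] y -12.0 10.0
w1 -55 278 x [-30. -25. -18.  25.  30.] y -12.0 10.0
w1 -50 284 x [-32. -26.  18.  26.  32.] y -12.0 9.0
w1 -45 388 x [-33. -25. -18.  25.  33.] y -12.0 -5.0
w1 -40 353 x [-33. -24. -18.  24.  33.] y -12.0 -2.0
w1 -35 320 x [-33. -24.  18.  24.  33.] y -12.0 0.0
w1 -30 289 x [-33. -23. -18.  24.  33.] y -12.0 2.0
w1 -25 123 x [-30. -19.  18.  19.  30.] y -11.0 4.0
w1 -20 2 x [-17.  -9.   0.   9.  18.] y -1.0 -1.0
w7 -55 48 x [-4. -2. -0.  3.  5.] y -11.0 -9.0
w7 -50 79 x [-3. -2.  1.  2.  4.] y -10.0 -9.0
w7 -45 84 x [-5. -2.  1.  3.  6.] y -11.0 -9.0
w7 -40 157 x [-6. -4. -0.  5.  7.] y -12.0 -4.0
w7 -35 104 x [-6. -3.  1.  4.  7.] y -12.0 -9.0
w7 -30 97 x [-6. -3. -0.  4.  7.] y -11.0 -9.0
w7 -25 53 x [-5. -2. -0.  3.  5.] y -11.0 -9.0
w7 -20 11 x [0. 0. 0. 1. 1.] y 5.0 7.0
w7 -15 21 x [0. 0. 1. 1. 1.] y 1.0 5.0
w7 -10 23 x [-1.  0.  0.  1.  3.] y -5.0 1.0
w7 -5 503 x [-42.  -8.   1.   8.  42.] y -9.0 -3.0
w7 0 1483 x [-44. -23.  -0.  22.  43.] y -13.0 -6.0
w7 5 1298 x [-43. -23.  -1.  22.  43.] y -16.0 -10.0
```

The depth shows the fingertips end about 24 mm short of the reported TCP (tool z ≈ −24). I'll allow for that from here on: true tip = TCP − 24 mm, grasp point ≈ TCP − 43 mm. Now I'll finish the push with the tips lower.

```bash
python3 -m pendant '[[[12,1.6,0,0,0,0],[12,1.6,-10,0,0,0],[12,1.6,-18,0,0,0],[6,0.8,-18,0,0,0],[3,0.4,-18,0,0,0],[3,0.4,-18,0,0,0]]]'; python3 -m pendant '[[[-2,-0.3,0,0,0,0],[-4,-0.5,0,0,0,0],[-4,-0.5,0,0,0,0]]]';python3 -m pendant '[[[-2,-0.3,0,0,0,0],[-4,-0.5,0,0,0,0],[-4,-0.5,0,0,0,0]]]'
```

```text
clock: 12.38
tool_pos: [0.5895, -0.0128, 0.0959]
orientation: [-179.8, 0.1, -82.4]
force: [5.4, 0.6, 1.1]
opening: 0.0003
clock: 12.75
tool_pos: [0.5881, -0.0128, 0.097]
orientation: [-179.5, 0.1, -82.3]
force: [9.6, 0.4, 1.7]
opening: 0.0009
clock: 13.12
tool_pos: [0.5868, -0.0127, 0.0982]
orientation: [-179.2, 0.1, -82.3]
force: [15.0, 0.9, 2.5]
opening: 0.0001
```

```bash
python3 -m pendant '[[[14,1.8,0,0,0,0],[16,2,30,0,0,0],[16,2,80,0,0,0],[16,2,140,0,0,0],[0,10,200,0,0,9],[-30,50,240,0,0,18],[-50,100,260,0,0,27],[-70,150,260,0,0,36],[-90,200,260,0,0,45],[-110,250,250,0,0,54]]]' -1
python3 -m pendant '[[[0,20,-20,0,0,10],[0,40,-40,0,0,20],[0,45,-60,0,0,28],[0,45,-80,0,0,30.5],[0,45,-100,0,0,30.5],[0,45,-100,0,0,30.5]]]' -1
python3 - <<'E'
from h import *
o=get_obs();print(o['joint_pos'].round(1),turn([180,0,2.0]),o['tool_pos']*1000)
P=cloud(grab('wrist','w8'));T=cloud(grab('top','t8'))
for n,Q in(('w',P),('t',T)):
    m=(Q[...,2]>.108)&(Q[...,2]<.125)&(abs(Q[...,0]-.467)<.04)&(abs(Q[...,1]-.283)<.1)
    q=(Q[m]*1000).astype(np.float32); print(n,len(q),np.median(q[:,2]),cv2.minAreaRect(q[:,:2]))
# bin
a=np.deg2rad(7.55);U=np.array([[np.cos(a),np.sin(a)],[-np.sin(a),np.cos(a)]])
q=T.reshape(-1,3);l=np.c_[(q[:,:2]-[.757,.009])@U.T*1000,q[:,2]*1000]
for x0 in (-130,-150,-170,-185):
    b=l[(abs(l[:,1])<95)&(abs(l[:,0]-x0)<4)&(l[:,2]>25)&(l[:,2]<185)]; print(x0,len(b),np.median(b[:,2]))
w=l[(abs(l[:,1])<40)&(abs(l[:,0]+237)<14)&(l[:,2]>60)&(l[:,2]<130)];print('bar',np.percentile(w[:,0],[5,50,95]),np.percentile(w[:,2],[50,90]))
E
```

```text
clock: 14.38
tool_pos: [0.4687, 0.2368, 0.3449]
orientation: [179.9, 0.1, -28.1]
force: [1.6, -0.3, -0.3]
opening: 0.0874
clock: 15.12
tool_pos: [0.4687, 0.2795, 0.2428]
orientation: [179.8, 0.3, 2.1]
force: [-0.0, -0.5, 0.2]
opening: 0.0876
[ 5.130e+01  7.200e+00 -1.180e+01 -1.000e-01 -7.140e+01  1.308e+02] [ 0.24 -0.28 -0.09] [468.74477599 279.53947996 242.81089766]Traceback (most recent call last):
  File "<stdin>", line 6, in <module>
cv2.error: OpenCV(4.12.0) /io/opencv/modules/imgproc/src/convhull.cpp:143: error: (-215:Assertion failed) total >= 0 && (depth == CV_32F || depth == CV_32S) in function 'convexHull'
```

```bash
python3 - <<'E'
from h import *
P=cloud(load('w8'));T=cloud(grab('top','t8'))
m=(P[...,2]>.10)&(P[...,2]<.13)&(abs(P[...,0]-.467)<.05)&(abs(P[...,1]-.283)<.12)
q=(P[m]*1000).reshape(-1,3).astype(np.float32)
if len(q): print(len(q),np.percentile(q[:,2],[50,90]),cv2.minAreaRect(np.ascontiguousarray(q[:,:2])))
a=np.deg2rad(7.55);U=np.array([[np.cos(a),np.sin(a)],[-np.sin(a),np.cos(a)]])
q=T.reshape(-1,3);l=np.c_[(q[:,:2]-[.757,.009])@U.T*1000,q[:,2]*1000]
for x0 in (-130,-150,-170,-185):
    b=l[(abs(l[:,1])<95)&(abs(l[:,0]-x0)<4)&(l[:,2]>25)&(l[:,2]<185)]; print(x0,len(b),np.median(b[:,2]))
w=l[(abs(l[:,1])<40)&(abs(l[:,0]+237)<14)&(l[:,2]>60)&(l[:,2]<130)];print('bar',np.percentile(w[:,0],[5,50,95]),np.percentile(w[:,2],[50,90]))
E
```

```text
2206 [117.58910751 118.55020905] ((465.48675537109375, 283.57232666015625), (15.804686546325684, 130.0815887451172), 2.4135429859161377)
-130 79 68.74529644867965
-150 78 90.36336833113768
-170 87 110.98319777508037
-185 93 127.11060148663167
bar [-241.73258003 -236.35823568 -231.04588372] [92.68043018 97.54630198]
```

```bash
python3 -m pendant '[[[-3,4,-30,0,0,0],[-3,4,-60,0,0,0],[-3,4,-100,0,0,0],[-3,4,-130,0,0,0],[-3,4,-155,0,0,0],[-3,4,-170,0,0,0],[-3,4,-175,0,0,0],[-3,4,-175,0,0,0]]]' -1
python3 -m pendant '[[[0,0,0,0,0,0],[0,0,0,0,0,0],[0,0,0,0,0,0],[0,0,0,0,0,0],[0,0,0,0,0,0],[0,0,0,0,0,0],[0,0,0,0,0,0]]]' 1
```

```text
clock: 16.27
tool_pos: [0.4675, 0.2851, 0.0703]
orientation: [180.0, 0.0, 2.1]
force: [-0.2, 0.4, -0.0]
opening: 0.0879
clock: 17.15
tool_pos: [0.4671, 0.2848, 0.0697]
orientation: [180.0, 0.1, 2.1]
force: [-1.0, 0.2, -0.6]
opening: 0.0234
```

```bash
python3 -m pendant '[[[0,0,0,0,0,0],[0,0,0,0,0,0],[0,0,0,0,0,0]]]' 1; python3 -m pendant '[[[0,0,8,0,0,0],[0,0,16,0,0,0],[0,0,30,0,0,0],[0,0,45,0,0,0],[0,0,60,0,0,0],[0,0,60,0,0,0]]]'
```

```text
clock: 17.52
tool_pos: [0.4669, 0.2847, 0.0696]
orientation: [180.0, 0.1, 2.1]
force: [-1.9, 0.0, 0.6]
opening: 0.0162
clock: 18.27
tool_pos: [0.4679, 0.2856, 0.1316]
orientation: [-179.9, -0.1, 2.1]
force: [1.2, -0.1, -3.5]
opening: 0.0159
```

```bash
cat > kin.py <<'E'
import numpy as np
from scipy.optimize import least_squares
J=np.deg2rad([[20.59,.63,-70.14],[16.35,-2.61,-70.92],[7.2,-11.8,-71.4],[-6.8,-58.2,-.2]])
F=np.array([[.6467,.2018],[.6086,.2235],[.5111,.2428],[.4707,.1218]])
from plant import get_obs
o=get_obs();j=np.deg2rad(o['joint_pos']);x,y,z=o['tool_pos']
J=np.vstack([J,j[[1,2,4]]]);F=np.vstack([F,[np.sqrt(x*x+y*y-.1915**2),z]])
def fk(p,J):
    a1,d,a2,a3,b,L=p;q=J[:,0]-J[:,1];t=q-J[:,2]
    return np.c_[a1+a2*np.sin(J[:,0])+a3*np.cos(q)+b*np.sin(q)+L*np.cos(t), d+a2*np.cos(J[:,0])-a3*np.sin(q)+b*np.cos(q)-L*np.sin(t)]
prior=np.array([0,.3,.45,.4,0,.3])
s=least_squares(lambda p:np.r_[(fk(p,J)-F).ravel()*1000,(p-prior)*2],prior)
p=s.x
if __name__=='__main__':
    print(p.round(3));print(((fk(p,J)-F)*1000).round(1))
    a=np.deg2rad(7.55)
    for th in (40,50,60,70):
        for xn,zn in((-110,195),(-110,215),(-130,200),(-130,230)):
            c,sn=np.cos(np.deg2rad(th)),np.sin(np.deg2rad(th))
            bx=xn-(110*sn-75*c); bz=zn+75*sn+110*c   # bar in unit frame, nose towards -x_u
            tx=bx+43*sn; tz=bz-43*c
            X=757+.9913*tx;Y=9+.1314*tx; f=np.sqrt(X*X+Y*Y-.1915**2)
            # pitch target 90-th (ignores lateral offset); solve j
            g=least_squares(lambda j:np.r_[(fk(p,np.array([j]))-[f,tz/1000 if 0 else tz/1000])[0]*1000 if 0 else (fk(p,np.array([j]))[0]-[f/1000,tz/1000])*1000,np.rad2deg(j[0]-j[1]-j[2])-(90-th)],np.deg2rad([10,-20,-30]),bounds=(np.deg2rad([-82,-58,-174]),np.deg2rad([121,71,-.1])))
            print(th,xn,zn,'TCP',round(X),round(Y),round(tz),'j',np.rad2deg(g.x).round(1),'res',g.fun.round(1))
E
sed -i "s/f=np.sqrt(X\*X+Y\*Y-.1915\*\*2)/f=np.sqrt(X*X+Y*Y-191.5**2)/" kin.py; python3 kin.py
```

```text
[ 0.003  0.206  0.602  0.462 -0.002  0.408]
[[ 0.  -0.1]
 [ 0.2 -0.1]
 [-0.1 -0.1]
 [ 0.1 -0.2]
 [-0.3  0.5]]
40 -110 195 TCP 662 -4 295 j [ -4.5 -29.8 -24.8] res [0. 0. 0.]
40 -110 215 TCP 662 -4 315 j [ -5.4 -27.8 -27.6] res [0. 0. 0.]
40 -130 200 TCP 642 -6 300 j [ -6.8 -31.1 -25.8] res [-0.  0.  0.]
40 -130 230 TCP 642 -6 330 j [ -8.1 -28.1 -30. ] res [ 0. -0.  0.]
50 -110 195 TCP 645 -6 296 j [ -8.8 -40.2  -8.5] res [0. 0. 0.]
50 -110 215 TCP 645 -6 316 j [-10.  -38.3 -11.7] res [0. 0. 0.]
50 -130 200 TCP 625 -8 301 j [-11.3 -41.4  -9.9] res [ 0.  0. -0.]
50 -130 230 TCP 625 -8 331 j [-13.1 -38.4 -14.7] res [ 0.  0. -0.]
60 -110 195 TCP 628 -8 293 j [-11.  -46.1  -0.1] res [-0.1  0.5  5.2]
60 -110 215 TCP 628 -8 313 j [-12.5 -45.8  -0.1] res [-0.1  0.3  3.4]
60 -130 200 TCP 608 -11 298 j [-13.7 -48.   -0.1] res [-0.1  0.4  4.3]
60 -130 230 TCP 608 -11 328 j [-16.  -47.4  -0.1] res [-0.   0.1  1.5]
70 -110 195 TCP 611 -10 288 j [-12.6 -47.8  -0.1] res [-0.3  1.5 15.3]
70 -110 215 TCP 611 -10 308 j [-14.2 -47.5  -0.1] res [-0.3  1.3 13.4]
70 -130 200 TCP 591 -13 293 j [-15.5 -49.7  -0.1] res [-0.4  1.4 14.3]
70 -130 230 TCP 591 -13 323 j [-17.9 -49.2  -0.1] res [-0.4  1.1 11.4]
```

```bash
python3 - <<'E'
from h import *
h=np.deg2rad(17);e=np.array([np.cos(h),np.sin(h),0]);z=np.array([0,0,1.])
N=np.array([757-105*.9913,9-105*.1314,222])
k=np.array([np.sin(h),-np.cos(h),0]) # axis: turns -z toward e
def tcp(th):
    s,c=np.sin(th),np.cos(th); return N-e*(110*s-75*c)+z*(75*s+110*c)+40*(e*s-z*c)
t0=tcp(0);p=get_obs()['tool_pos']*1000
print('level',t0.round(1),'shift',(t0-p).round(1),'check axis',R.from_rotvec(k*.5).apply([0,0,-1]).round(2),e.round(2),k.round(3))
for d in range(0,61,5):
    th=np.deg2rad(d);print(d,(tcp(th)-t0).round(1).tolist(),(k*d).round(1).tolist())
E
```

```text
level [724.6  17.1 292. ] shift [ 256.8 -268.5  160.4] check axis [ 0.46  0.14 -0.88] [0.96 0.29 0.  ] [ 0.292 -0.956  0.   ]
0 [0.0, 0.0, 0.0] [0.0, -0.0, 0.0]
5 [-6.1, -1.9, 6.3] [1.5, -4.8, 0.0]
10 [-12.7, -3.9, 12.0] [2.9, -9.6, 0.0]
15 [-19.8, -6.0, 17.0] [4.4, -14.3, 0.0]
20 [-27.2, -8.3, 21.4] [5.8, -19.1, 0.0]
25 [-35.0, -10.7, 25.1] [7.3, -23.9, 0.0]
30 [-43.1, -13.2, 28.1] [8.8, -28.7, 0.0]
35 [-51.4, -15.7, 30.4] [10.2, -33.5, 0.0]
40 [-59.8, -18.3, 31.8] [11.7, -38.3, 0.0]
45 [-68.3, -20.9, 32.5] [13.2, -43.0, 0.0]
50 [-76.9, -23.5, 32.4] [14.6, -47.8, 0.0]
55 [-85.4, -26.1, 31.6] [16.1, -52.6, 0.0]
60 [-93.8, -28.7, 30.0] [17.5, -57.4, 0.0]
```

```bash
python3 -m pendant '[[[0,0,10,0,0,-1],[0,0,28,0,0,-3],[0,0,50,0,0,-6],[2,-2,75,0,0,-10],[6,-6,100,0,0,-15],[12,-13,122,0,0,-21],[20,-22,140,0,0,-27],[30,-33,152,0,0,-34],[42,-46,158,0,0,-41],[55,-60,160,0,0,-48]]]'
python3 -m pendant '[[[14,-15,0,0,0,-7],[28,-30,0,0,0,-14],[42,-45,0,0,0,-21],[56,-60,0,0,0,-28],[70,-75,0,0,0,-35],[84,-90,0,0,0,-42],[98,-105,0,0,0,-49],[112,-120,0,0,0,-56],[126,-135,0,0,0,-63],[138,-148,0,0,0,-70]]]'
python3 -m pendant '[[[12,-12,0,0,0,-7],[24,-24,0,0,0,-14],[36,-34,0,0,0,-21],[46,-44,0,0,0,-28],[54,-52,0,0,0,-34],[60,-57,0,0,0,-40],[63,-60,0,0,0,-44],[64,-60.5,0,0,0,-47],[64,-60.5,0,0,0,-47.4],[64,-60.5,0,0,0,-47.4]]]'
python3 - <<'E'
from h import *
o=get_obs();print(o['joint_pos'].round(1),turn([180,0,-163.3]),(o['tool_pos']*1000-[724.6,17.1,292]).round(1))
s=grab('top','t9');w=grab('side','s9')
cv2.imwrite('pics/v7.png',np.hstack([cv2.resize(s['pixels'][90:210,190:310],(400,400),interpolation=cv2.INTER_CUBIC),cv2.resize(w['pixels'][90:230,160:300],(400,400),interpolation=cv2.INTER_CUBIC)])[:,:,::-1])
E
```

```text
clock: 19.52
tool_pos: [0.5223, 0.2244, 0.2901]
orientation: [180.0, 0.1, -46.2]
force: [0.4, 0.3, -3.7]
opening: 0.0157
clock: 20.78
tool_pos: [0.6603, 0.0761, 0.2892]
orientation: [179.9, -0.0, -116.2]
force: [-0.4, 0.1, -3.4]
opening: 0.0154
clock: 22.02
tool_pos: [0.7239, 0.0164, 0.2894]
orientation: [180.0, 0.0, -163.3]
force: [0.2, 1.0, -4.5]
opening: 0.0154
[ 16.6  23.4  16.   -0.  -82.6   0.1] [-0.04  0.   -0.05] [-0.7 -0.7 -2.6]
```

View pics/v7.png

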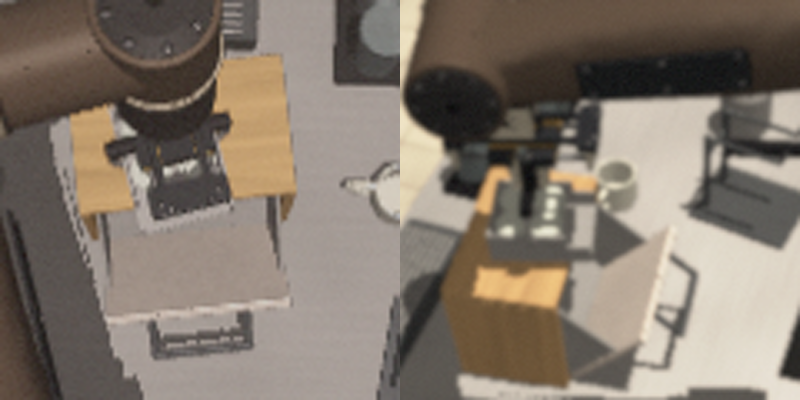

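The scuttle, with capsules in it, is level over the bin, and its nose (at about (185,225) in the left half) is over the mouth. Now I'll tip it about its nose.

```bash
python3 -m pendant '[[[-6.1,-1.9,9,1.5,-4.8,0],[-12.7,-3.9,15,2.9,-9.6,0],[-19.8,-6,20,4.4,-14.3,0],[-27.2,-8.3,24,5.8,-19.1,0],[-35,-10.7,28,7.3,-23.9,0],[-43.1,-13.2,31,8.8,-28.7,0],[-51.4,-15.7,33,10.2,-33.5,0],[-59.8,-18.3,35,11.7,-38.3,0],[-68.3,-20.9,35,13.2,-43,0],[-76.9,-23.5,35,14.6,-47.8,0]]]'
python3 -m pendant '[[[-8.5,-2.6,0,1.5,-4.8,0],[-12,-3.7,2,2.3,-7.6,0],[-12,-3.7,2,2.3,-7.6,0],[-12,-3.7,2,2.3,-7.6,0],[-12,-3.7,2,2.3,-7.6,0]]]'
python3 - <<'E'
from h import *
o=get_obs();print(o['joint_pos'].round(1))
s=grab('top','t10');w=grab('side','s10')
cv2.imwrite('pics/v8.png',np.hstack([cv2.resize(s['pixels'][90:210,190:310],(400,400),interpolation=cv2.INTER_CUBIC),cv2.resize(w['pixels'][90:230,160:300],(400,400),interpolation=cv2.INTER_CUBIC)])[:,:,::-1])
E
```

```text
clock: 23.38
tool_pos: [0.6461, -0.0075, 0.3251]
orientation: [179.7, 50.2, -163.4]
force: [0.8, -0.5, -3.6]
opening: 0.0159
clock: 24.0
tool_pos: [0.6355, -0.0108, 0.3268]
orientation: [179.6, 57.9, -163.4]
force: [-0.2, 0.9, -2.6]
opening: 0.0157
[ 13.8 -11.7 -36.  -19.1  -8.3  20.4]
```

View pics/v8.png

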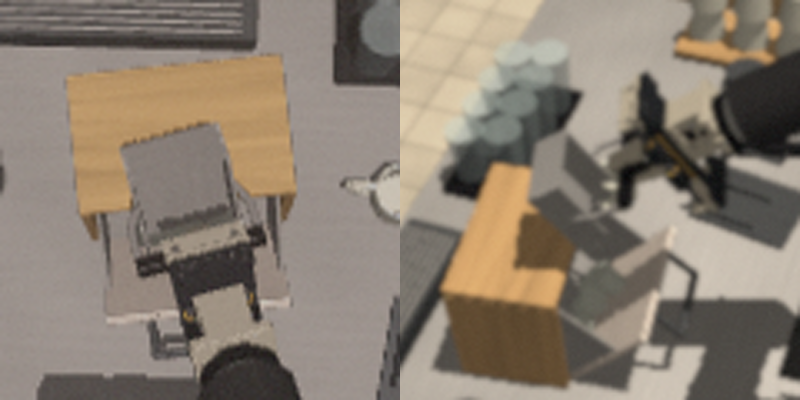

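The capsules show in the bucket at about (595,290) in the right half, and the scuttle looks empty. I'll level off, raise, and check the contents numerically.

```bash
python3 -m pendant '[[[0,0,15,-1.5,4.8,0],[0,0,30,-4.4,14.4,0],[0,0,40,-7.3,23.9,0],[0,0,50,-10.2,33.5,0],[0,0,60,-13.2,43,0],[0,0,60,-15.3,50,0],[0,0,60,-16.9,55.4,0],[0,0,60,-16.9,55.4,0],[0,0,60,-16.9,55.4,0]]]'
python3 - <<'E'
from h import *
o=get_obs();print(o['joint_pos'].round(1),(o['tool_pos']*1000).round(1),'to hook yaw',turn([180,0,172.0]))
s=grab('wrist','w11');T=R.from_euler('xyz',o['orientation'],degrees=True).as_matrix()
Pt=(cloud(s)-o['tool_pos'])@T*1000  # tool frame; underside at z=+70
m=(abs(Pt[...,1])<46)&(Pt[...,0]>-56)&(Pt[...,0]<74)&(Pt[...,2]>20)&(Pt[...,2]<80)
print('scuttle inside heights above underside',len(Pt[m]),np.percentile(70-Pt[m][:,2],[0,10,50,90,97]).round(1))
a=np.deg2rad(7.55);U=np.array([[np.cos(a),np.sin(a)],[-np.sin(a),np.cos(a)]])
sd=grab('side','s11');tp=grab('top','t11')
for n,c in(('side',sd),('top',tp)):
    Q=cloud(c)
    l=np.concatenate([(Q[...,:2]-[.757,.009])@U.T*1000,Q[...,2:]*1000],-1)-[-80,0,15]
    ph=.75;x=l[...,0]*np.cos(ph)+l[...,2]*np.sin(ph);zz=-l[...,0]*np.sin(ph)+l[...,2]*np.cos(ph)
    m=(x>3)&(x<127)&(abs(l[...,1])<100)&(zz>12)&(zz<160)&(l[...,0]<-10)
    print(n,'bucket contents pts',m.sum(),'y',np.percentile(l[m][:,1],[2,25,50,75,98]).round() if m.sum() else '')
cv2.imwrite('pics/v9.png',np.hstack([cv2.resize(s['pixels'],(400,300)),cv2.resize(sd['pixels'][140:230,190:310],(400,300),interpolation=cv2.INTER_CUBIC)])[:,:,::-1])
E
```

```text
clock: 25.22
tool_pos: [0.6358, -0.0109, 0.3864]
orientation: [-180.0, 0.1, -163.3]
force: [0.4, -0.2, -2.0]
opening: 0.0158
[ 16.6  13.6  14.2   0.  -90.5   0.1] [635.8 -10.9 386.4] to hook yaw [ -0.     0.12 -24.69]
scuttle inside heights above underside 11015 [ 0.6  2.4  3.3  7.3 38.2]
side bucket contents pts 244 y [-100.  -97.  -22.   -8.   46.]
top bucket contents pts 47 y [-95.  16.  62.  99. 100.]
```

```bash
python3 - <<'E'
from h import *
s=load('w11');T=s['pose']@np.linalg.inv(s['tool_from_camera']);Pt=(cloud(s)-T[:3,3])@T[:3,:3]*1000
m=(abs(Pt[...,1])<45)&(Pt[...,0]>-54)&(Pt[...,0]<74)&(Pt[...,2]>15)&(Pt[...,2]<80)
q=Pt[m];H,_,_=np.histogram2d(q[:,0],q[:,1],bins=[np.arange(-54,80,16),np.arange(-45,50,15)])
from scipy.stats import binned_statistic_2d as b
print((70-b(q[:,0],q[:,1],q[:,2],'median',bins=[np.arange(-54,80,16),np.arange(-45,50,15)])[0]).round(0));print(H)
E
```

```text
[[ 3.  3.  3.  3.  3. nan]
 [ 3.  3.  3.  3.  3. nan]
 [ 3.  3.  3.  3.  3. nan]
 [nan nan nan nan nan nan]
 [ 3.  3.  3.  3.  3. nan]
 [ 3.  3.  3.  3.  3. nan]
 [ 3.  3.  3.  3.  3. nan]
 [ 3.  3.  3.  3.  4. nan]]
[[295. 387. 378. 354.  82.   0.]
 [296. 397. 371. 360. 175.   0.]
 [145. 173. 166. 169. 100.   0.]
 [  0.   0.   0.   0.   0.   0.]
 [221. 280. 266. 258. 155.   0.]
 [309. 384. 373. 361. 135.   0.]
 [326. 385. 365. 358.  76.   0.]
 [393. 390. 364. 356.  75.   0.]]
```

```bash
python3 -m pendant '[[[-6,-12,0,0,0,-2],[-20,-38,0,0,0,-5],[-40,-75,0,0,0,-8],[-62,-120,0,0,0,-12],[-85,-165,-10,0,0,-16],[-108,-208,-20,0,0,-20],[-128,-246,-40,0,0,-23],[-143,-275,-60,0,0,-24.7],[-152,-292,-85,0,0,-24.7],[-155,-298,-110,0,0,-24.7]]]'
python3 -m pendant '[[[0,0,-25,0,0,0],[0,0,-50,0,0,0],[0,0,-62,0,0,0],[0,0,-66,0,0,0],[0,0,-66,0,0,0],[0,0,-66,0,0,0]]]'
python3 - <<'E'
from h import *
o=get_obs();print(o['joint_pos'].round(1),(o['tool_pos']*1000).round(1),o['orientation'].round(2),turn([180,0,172.0]))
c,s=np.cos(np.deg2rad(-7.7)),np.sin(np.deg2rad(-7.7));M=np.array([[c,s],[-s,c]])
print('tool in hook frame',M@(o['tool_pos'][:2]*1000-[473,-308]))
for n in('wrist','top'):
    Q=cloud(grab(n,n+'12'))*1000;l=np.concatenate([(Q[...,:2]-[473,-308])@M.T,Q[...,2:]],-1)
    m=(abs(l[...,0])<150)&(abs(l[...,1])<90)&(l[...,2]>235)&(l[...,2]<275)
    q=l[m]; b=q[(abs(q[:,0]-8)<12)&(abs(q[:,1])<75)]
    print(n,len(b),np.percentile(b[:,2],[10,50,90]) if len(b) else '',np.percentile(b[:,0],[2,98]) if len(b) else '',np.percentile(b[:,1],[1,99]) if len(b) else '')
    for sg in(1,-1):
        k=(abs(l[...,1]-34*sg)<9)&(l[...,2]>140)&(l[...,2]<192)&(l[...,0]>-45)&(l[...,0]<110);w=l[k]
        if len(w): print(' prong',sg,len(w),np.percentile(w,[5,50,95],axis=0).round(0).tolist())
E
```

```text
clock: 26.62
tool_pos: [0.4779, -0.3109, 0.2769]
orientation: [180.0, 0.1, 171.8]
force: [-0.2, -0.1, -4.0]
opening: 0.0157
clock: 27.38
tool_pos: [0.4948, -0.3161, 0.2266]
orientation: [-179.3, 2.3, 172.2]
force: [22.7, -2.4, 44.4]
opening: 0.0173
[-13.2   9.9 -10.9   0.5 -66.8   5.1] [ 494.8 -316.1  226.6] [-179.31    2.31  172.18] [ 1.    2.19 -0.16]
tool in hook frame [22.67739537 -5.0827002 ]
wrist 516 [249.83335046 263.45822031 271.61178723] [ 0.94380188 15.11169818] [-67.18822427 -10.87072992]
 prong -1 3094 [[-41.0, -42.0, 162.0], [-4.0, -34.0, 184.0], [96.0, -26.0, 189.0]]
top 0   
 prong 1 44 [[-43.0, 27.0, 180.0], [-23.0, 34.0, 185.0], [-5.0, 41.0, 191.0]]
 prong -1 30 [[-40.0, -41.0, 183.0], [-28.0, -33.0, 186.0], [-18.0, -26.0, 190.0]]
```

The force shows the scuttle floor came down on the prongs: it is solid under the bar, so the prongs have to pass between bar and floor. I'll raise, back off along the prongs, and check the grip.

```bash
python3 -m pendant '[[[0,0,20,0,0,0],[0,0,45,0,0,0],[0,0,75,0,0,0],[0,0,100,0,0,0],[-20,3,100,0,0,0],[-50,7,100,0,0,0],[-80,11,100,0,0,0],[-105,14,100,0,0,0],[-122,16.5,100,0,0,0],[-122,16.5,100,0,0,0]]]'
cat > bar.py <<'E'
from h import *
o=get_obs();T=R.from_euler('xyz',o['orientation'],degrees=True).as_matrix()
c,s=np.cos(np.deg2rad(-7.7)),np.sin(np.deg2rad(-7.7));M=np.array([[c,s],[-s,c]])
print((o['tool_pos']*1000).round(1),o['orientation'].round(2),'in hook frame',(M@(o['tool_pos'][:2]*1000-[473,-308])).round(1))
Pt=(cloud(grab('wrist','wb'))-o['tool_pos'])@T*1000
q=Pt[(abs(Pt[...,0])<90)&(abs(Pt[...,1])<46)&(Pt[...,2]>45)&(Pt[...,2]<90)]
A=np.c_[q[:,:2],np.ones(len(q))];k=np.linalg.lstsq(A,q[:,2],rcond=None)[0]
for _ in range(5):
    g=abs(A@k-q[:,2])<3;k=np.linalg.lstsq(A[g],q[g,2],rcond=None)[0]
f=q[g];print('floor top plane: slope deg',np.rad2deg(k[:2]).round(1),'z at 0',k[2].round(1),'x range',np.percentile(f[:,0],[.5,99.5]).round(1),len(f))
b=Pt[(abs(Pt[...,0])<14)&(abs(Pt[...,1])>16)&(abs(Pt[...,1])<75)&(Pt[...,2]>-65)&(Pt[...,2]<-25)]
r=cv2.minAreaRect(np.ascontiguousarray(b[:,:2]).astype(np.float32));print('bar top z',np.percentile(b[:,2],[10,50]).round(1),r)
E
python3 bar.py
```

```text
clock: 28.72
tool_pos: [0.3564, -0.2924, 0.3111]
orientation: [180.0, 0.1, 171.9]
force: [-0.3, -0.9, -2.6]
opening: 0.0158
[ 356.4 -292.4  311.1] [1.7997e+02 1.3000e-01 1.7193e+02] in hook frame [-117.7   -0.2]
floor top plane: slope deg [-0.8 -0.6] z at 0 47.1 x range [-54.6  76.2] 9450
bar top z [-64.9 -64.4] ((-0.2715468406677246, -39.83479690551758), (47.034175872802734, 16.160213470458984), 89.685302734375)
```

The scuttle slid up about 19 mm in the grip but is still level, so the bar centre is now about 59 mm behind the TCP. Next I'll lower to insertion height and slide it in along the prongs.

```bash
python3 -m pendant '[[[0,0,-15,0,0,0],[0,0,-45,0,0,0],[0,0,-80,0,0,0],[0,0,-115,0,0,0],[0,0,-145,0,0,0],[0,0,-160,0,0,0],[0,0,-165,0,0,0],[0,0,-165,0,0,0],[0,0,-165,0,0,0]]]'; python3 bar.py; python3 - <<'E'
from h import *
c,s=np.cos(np.deg2rad(-7.7)),np.sin(np.deg2rad(-7.7));M=np.array([[c,s],[-s,c]])
for n in('top','side'):
    Q=cloud(grab(n,n+'13'))*1000;l=np.concatenate([(Q[...,:2]-[473,-308])@M.T,Q[...,2:]],-1)
    b=l[(abs(l[...,0]+117)<13)&(abs(l[...,1])<80)&(l[...,2]>190)&(l[...,2]<225)]
    print(n,'bar',len(b),np.percentile(b,[3,50,97],axis=0).round(0).tolist() if len(b) else '')
    for sg in(1,-1):
        w=l[(abs(l[...,1]-34*sg)<9)&(l[...,2]>140)&(l[...,2]<192)&(l[...,0]>-45)&(l[...,0]<110)]
        if len(w): print(' prong',sg,len(w),np.percentile(w,[5,50,95],axis=0).round(0).tolist())
E
```

```text
clock: 29.9
tool_pos: [0.3589, -0.2927, 0.1467]
orientation: [180.0, 0.2, 172.0]
force: [0.7, -0.8, -3.0]
opening: 0.0162
[ 358.9 -292.7  146.7] [1.7999e+02 1.6000e-01 1.7202e+02] in hook frame [-1.151e+02 -1.000e-01]
floor top plane: slope deg [-0.8 -0.6] z at 0 47.1 x range [-54.6  76.2] 9461
bar top z [-64.9 -64.4] ((-0.2183523178100586, -39.681297302246094), (47.27202224731445, 16.104019165039062), 89.7021713256836)
top bar 0 
 prong 1 85 [[-28.0, 31.0, 153.0], [38.0, 35.0, 162.0], [102.0, 39.0, 176.0]]
 prong -1 67 [[-5.0, -37.0, 154.0], [45.0, -34.0, 162.0], [101.0, -30.0, 167.0]]
side bar 75 [[-124.0, -10.0, 194.0], [-116.0, 40.0, 214.0], [-106.0, 72.0, 221.0]]
 prong 1 66 [[-28.0, 31.0, 149.0], [41.0, 38.0, 161.0], [101.0, 42.0, 171.0]]
 prong -1 63 [[-30.0, -35.0, 150.0], [39.0, -30.0, 161.0], [99.0, -27.0, 174.0]]
```

```bash
python3 -m pendant '[[[8,-1.1,0,0,0,0],[20,-2.7,0,0,0,0],[34,-4.6,0,0,0,0],[48,-6.5,0,0,0,0],[60,-8.1,0,0,0,0],[60,-8.1,0,0,0,0]]]'
python3 -m pendant '[[[12,-1.6,0,0,0,0],[24,-3.2,0,0,0,0],[36,-4.9,0,0,0,0],[48,-6.5,0,0,0,0],[57,-7.7,0,0,0,0],[60,-8.3,0,0,0,0],[60,-8.3,0,0,0,0],[60,-8.3,0,0,0,0]]]'; python3 bar.py
```

```text
clock: 30.8
tool_pos: [0.4191, -0.3005, 0.1454]
orientation: [180.0, 0.0, 172.0]
force: [-0.0, -0.5, -3.1]
opening: 0.0158
clock: 31.8
tool_pos: [0.4779, -0.3087, 0.1458]
orientation: [180.0, 0.1, 172.0]
force: [0.1, -0.1, -3.5]
opening: 0.0162
[ 477.9 -308.7  145.8] [1.7996e+02 5.0000e-02 1.7200e+02] in hook frame [ 4.9 -0.1]
floor top plane: slope deg [-0.7 -0.6] z at 0 47.1 x range [-87.6  76.2] 7596
bar top z [-64.9 -64.3] ((-0.2291717529296875, -39.92046356201172), (46.81945037841797, 16.066709518432617), 89.64068603515625)
```

Inserted without contact. Now I'll lower about 32 mm and watch the force.

```bash
python3 -m pendant '[[[0,0,-6,0,0,0],[0,0,-14,0,0,0],[0,0,-22,0,0,0],[0,0,-27,0,0,0],[0,0,-29,0,0,0],[0,0,-29,0,0,0]]]'
python3 -m pendant '[[[0,0,-1.5,0,0,0],[0,0,-3,0,0,0],[0,0,-3,0,0,0]]]'
```

```text
clock: 32.6
tool_pos: [0.4782, -0.3088, 0.1167]
orientation: [180.0, 0.1, 172.0]
force: [1.0, 1.2, -2.0]
opening: 0.0161
clock: 32.98
tool_pos: [0.4782, -0.3088, 0.1137]
orientation: [180.0, 0.1, 172.0]
force: [0.2, 0.8, -2.3]
opening: 0.0159
```

```bash
python3 -m pendant '[[[0,0,-1.5,0,0,0],[0,0,-3,0,0,0],[0,0,-3,0,0,0]]]'; python3 -m pendant '[[[0,0,-1,0,0,0],[0,0,-2,0,0,0],[0,0,-2,0,0,0]]]'
```

```text
clock: 33.35
tool_pos: [0.4784, -0.3089, 0.1127]
orientation: [-180.0, 0.1, 172.0]
force: [-4.6, 5.9, 12.3]
opening: 0.0156
clock: 33.72
tool_pos: [0.4785, -0.309, 0.1125]
orientation: [-180.0, 0.2, 172.1]
force: [-9.2, 10.2, 26.1]
opening: 0.0157
```

Seated: the force reversed to +26 N. I'll relieve it a little, open, and retreat straight up.

```bash
python3 -m pendant '[[[0,0,3.5,0,0,0],[0,0,3.5,0,0,0],[0,0,3.5,0,0,0]]]'; python3 -m pendant '[[[0,0,0,0,0,0],[0,0,0,0,0,0],[0,0,0,0,0,0],[0,0,0,0,0,0],[0,0,0,0,0,0],[0,0,0,0,0,0],[0,0,0,0,0,0]]]' -1;  python3 -m pendant '[[[0,0,5,0,0,0],[0,0,15,0,0,0],[0,0,35,0,0,0],[0,0,60,0,0,0],[0,0,100,0,0,0],[0,0,150,0,0,0],[-20,0,190,0,0,0],[-60,0,200,0,0,0],[-100,0,200,0,0,0],[-100,0,200,0,0,0]]]'
python3 - <<'E'
from h import *
c,s=np.cos(np.deg2rad(-7.7)),np.sin(np.deg2rad(-7.7));M=np.array([[c,s],[-s,c]])
tp=grab('top','t14');sd=grab('side','s14')
for n,S in(('top',tp),('side',sd)):
    Q=cloud(S)*1000;l=np.concatenate([(Q[...,:2]-[473,-308])@M.T,Q[...,2:]],-1)
    b=l[(abs(l[...,0]-5)<25)&(abs(l[...,1])<80)&(l[...,2]>172)&(l[...,2]<186)]
    print(n,'bar',len(b),np.percentile(b,[3,50,97],axis=0).round(0).tolist() if len(b) else '')
cv2.imwrite('pics/v10.png',np.vstack([np.hstack([cv2.resize(tp['pixels'][150:240,290:410],(400,300),interpolation=cv2.INTER_CUBIC),cv2.resize(sd['pixels'][80:200,220:380],(400,300),interpolation=cv2.INTER_CUBIC)]),np.hstack([cv2.resize(tp['pixels'][120:195,200:300],(400,300),interpolation=cv2.INTER_CUBIC),cv2.resize(sd['pixels'][150:225,180:280],(400,300),interpolation=cv2.INTER_CUBIC)])])[:,:,::-1])
E
```

```text
clock: 34.1
tool_pos: [0.4786, -0.3089, 0.1128]
orientation: [180.0, 0.1, 172.0]
force: [-2.0, 2.3, 6.9]
opening: 0.0159
clock: 34.98
tool_pos: [0.4782, -0.3088, 0.1123]
orientation: [180.0, 0.1, 172.0]
force: [0.1, -0.2, 0.5]
opening: 0.0802
clock: 36.22
tool_pos: [0.3763, -0.3088, 0.3143]
orientation: [180.0, 0.2, 172.0]
force: [-1.0, -0.3, 0.0]
opening: 0.088
top bar 40 [[0.0, -18.0, 173.0], [10.0, -1.0, 180.0], [15.0, 53.0, 184.0]]
side bar 87 [[-4.0, -56.0, 173.0], [4.0, 11.0, 179.0], [13.0, 71.0, 185.0]]
```

View pics/v10.png

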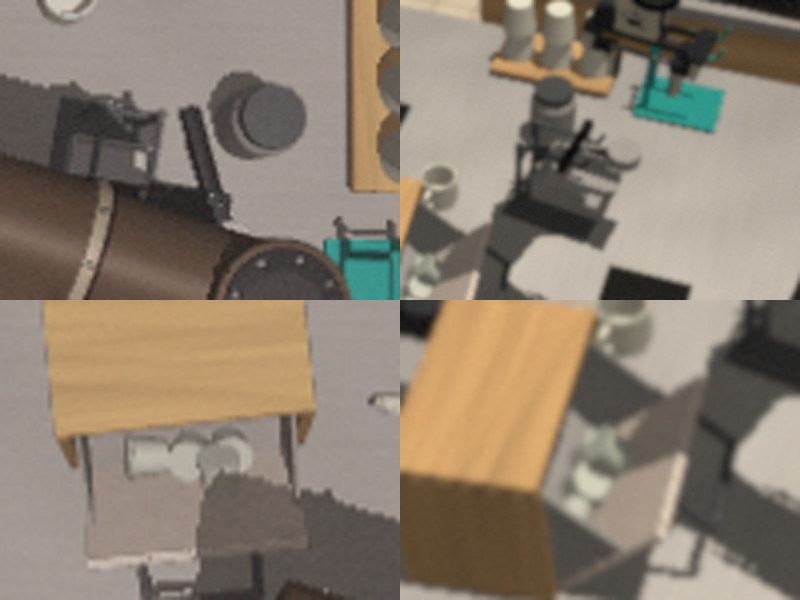

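```bash
python3 -m pendant '[[[-20,30,40,0,0,0],[-20,60,80,0,0,0],[-20,100,100,0,0,0],[-20,140,100,0,0,0],[-20,170,100,0,0,0],[-20,170,100,0,0,0]]]'
python3 - <<'E'
from h import *
a=np.deg2rad(7.55);U=np.array([[np.cos(a),np.sin(a)],[-np.sin(a),np.cos(a)]])
for n,f in(('top','t0'),('side','s0')):
    A=cloud(load(f));S=grab(n,n+'15');B=cloud(S)
    m=((B[...,2]>.012)&(B[...,2]<.07)&(A[...,2]<.008)&(B[...,0]>.15)).astype(np.uint8)
    k,lab,st,ce=cv2.connectedComponentsWithStats(cv2.morphologyEx(m,cv2.MORPH_OPEN,np.ones((2,2),np.uint8)))
    for i in range(1,k):
        if st[i,4]>=10: print(n,'new low obj',st[i,4],np.median(B[lab==i],axis=0).round(3))
    l=np.concatenate([(B[...,:2]-[.757,.009])@U.T*1000,B[...,2:]*1000],-1)-[-80,0,15]
    w=l[(abs(l[...,1])>60)&(abs(l[...,1])<95)&(abs(l[...,0]+90)<18)&(l[...,2]>40)&(l[...,2]<150)]
    print(n,'front angle',np.median(np.arctan2(-w[:,0],w[:,2])).round(3),len(w))
    ph=.75;x=l[...,0]*np.cos(ph)+l[...,2]*np.sin(ph);z=-l[...,0]*np.sin(ph)+l[...,2]*np.cos(ph)
    m=(x>8)&(x<122)&(abs(l[...,1])<98)&(z>14)&(z<160)&(l[...,0]<0)
    q=np.c_[x[m],l[...,1][m],z[m]]
    px=S['pixels'][m].astype(int);br=px.min(1)>120
    H=np.histogram2d(q[:,0],q[:,1],bins=[np.arange(0,131,15),np.arange(-100,101,15)])[0]
    print(H.astype(int))
E
```

```text
clock: 37.08
tool_pos: [0.359, -0.1371, 0.4127]
orientation: [179.9, 0.1, 172.2]
force: [-0.1, 0.5, 0.8]
opening: 0.0874
top new low obj 67 [ 0.65  -0.095  0.06 ]
top new low obj 114 [0.639 0.007 0.057]
top new low obj 66 [0.634 0.071 0.053]
top new low obj 14 [ 0.509 -0.31   0.065]
top new low obj 16 [ 0.498 -0.351  0.067]
top new low obj 11 [ 0.472 -0.275  0.069]
top new low obj 16 [ 0.45  -0.343  0.067]
top new low obj 147 [ 0.417 -0.302  0.065]
top front angle 0.752 141
[[ 0  0  3  2  5  3  7  5  4  5  5  0  0]
 [ 0  0  8  8 12 10 11 14 13 10 10  0  0]
 [ 0  0  4 21 30 28 10  8  2  5  4  0  0]
 [ 0  0  0  0  0  0  0  0  0  0  0  0  0]
 [ 0  0  0  0  0  0  0  0  0  0  0  0  0]
 [ 0  0  0  0  0  0  0  0  0  0  0  0  0]
 [ 0  0  0  0  0  0  0  0  0  0  0  0  0]
 [ 0  0  0  0  0  0  0  0  0  0  0  0  0]]
side new low obj 10 [ 0.517 -0.328  0.069]
side new low obj 57 [ 0.472 -0.328  0.065]
side new low obj 59 [ 0.416 -0.328  0.065]
side new low obj 10 [ 0.507 -0.304  0.067]
side new low obj 18 [ 0.416 -0.28   0.064]
side new low obj 30 [ 0.656 -0.096  0.055]
side new low obj 89 [0.632 0.017 0.059]
side new low obj 36 [0.632 0.098 0.041]
side front angle 0.757 95
[[ 7  0  0  1  1  5  7  8  4  2  0  0  0]
 [17  0  0  2  6 25 15 13  9  7  2  0  0]
 [ 9  0  2  9 18 24 11  7  1  2  0  0  0]
 [ 9  0  0  0  1  0  0  0  0  0  0  0  0]
 [10  0  0  0  0  0  0  0  0  0  0  0  0]
 [ 4  0  0  0  0  0  0  0  0  0  0  0  0]
 [ 1  0  0  0  0  0  0  0  0  0  0  0  0]
 [ 0  1  0  1  1  1  0  0  0  0  0  0  0]]
```

```bash
python3 - <<'E'
from h import *
print(close_job())
E
```

```text
the job is handed in; nothing more can be done
None
```

The job is handed in at about 37 s on the robot's clock: bin open to its stop, capsules tipped in, and the empty scuttle hung on the hook. No verdict was reported.

**What happened on the way**
- **Opening the bin:** the fingertips turned out to be about 24 mm shorter than the stated TCP, so my first grip on the bin handle did not hold. That left the front about half open, and I pushed it the rest of the way to the stop from inside with the shut fingers.
- **Hanging the scuttle:** on the first try the scuttle's floor landed on the prongs with about 44 N, and the bar slid about 19 mm in the grip. I backed off, slid the bar in along the prongs, lowered it until it seated, and released it.

**Last checks**
- **Bin front:** it reads about 0.75 rad from both cameras.
- **Scuttle:** before hanging, the depth image showed it empty. Hung, its bar is about 5 to 10 mm from the hook's centre and at about seat height, and the scuttle was level to within 1° just before it was lowered. I did not measure its lean after release.
- **Capsules:** I could clearly make out three in the bucket. The fourth I inferred from the depth pattern and from finding no new object on the counter. I did not count four outright.
- **Bystanders:** in the last pictures those in view looked in place, but I did not measure how far each may have moved.
- **Robot:** it was clear of everything when I handed in.

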